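Wedge the spring clip off a reel stand and take the empty reel off

TASK

The reel on the stand is empty and has to come off. Lay the forked wedge flat on the reel's top flange and slide it gently in under the brass spring clip, astride the spindle, forcing the clip out of its groove, until the end of the wedge's slot bears lightly on the spindle. Then lift the clip off the spindle on the wedge, never touching the clip with the fingers, and lay wedge and clip down on the bench well clear of the stand; last, lift the empty reel off and stand it upright in the metal tray, leaving the other things on the bench alone.

Things in the scene. Friction and masses are not known exactly. Their poses are not given: they have to be found in the camera images.
- fork: Forked wedge lying flat: black handle 24 wide, 22 high (x -51 to 22 mm), yellow blade 36 wide. Origin on the underside below the grip; x to the tips, z up. The blade is clamped in the handle up to 5 mm further in or out each time; nominally its two prongs (y 9 to 18 mm) run from the slot's end, x=50, to the tips, x=127; tips 1.6 mm thick, ramp to a 12.5 mm crest at x=82, 11 mm seat behind x=78.
- clip: Brass spring clip at any yaw: washer 39 mm across, 3 mm thick, 21 mm hole; on top two sprung wire legs (1 N/mm each, along x) pinch the spindle's groove. Origin: centre of its underside, z up. Seated, the underside is 63 mm above the stand's, leaving a 3 mm gap over the reel's flange all round. Pushed up, the legs ride over the head, opening 2.5 mm each; 10 to 15 N frees it.
- reel: Empty blue reel on the spindle: two flanges 68 mm across and 4 mm thick on a white hub, 44 mm high, bore 17 mm. Origin: centre of its underside, z up; flat top flange at z=44 mm. Seated, its underside is 16 mm above the stand's underside. 50 g. Grip it across the top flange.
- stand: Reel stand fixed to the bench: dark base 102 mm across, 14 mm high, with an upright steel spindle 13 mm across. Origin: centre of its underside, on the spindle's axis. The spindle's groove (8 mm across) is at z=66 to 71.5 mm, its 13 mm head ends at z=86 mm. The wedge is home when its slot's end bears on the spindle: push 3 to 8 N there, over 10 N marks it.
- spindle_top (a point): Centre of the spindle's upper end, 86 mm above the bench.
- tray: Shallow aluminium tray fixed to the bench, 140 x 140 mm, walls and floor 3 mm, rim 12 mm high. Origin: centre of its underside; x and y along its sides.
- full_reel: Full solder reel with blue flanges, 56 mm across, 63 mm high, standing behind the stand; leave it alone. Origin: centre of its underside.
- leads_box: White carton 42 x 60 x 32 mm on the bench; leave it alone. Origin: centre of its underside.
- cutters: Side cutters with orange handles, 131 mm long, 14 mm high, at the front of the bench; leave them alone. Origin: centre of the underside.
Mind the look-alikes: they are no part of the job. Several things have the shape of the tray; the one meant has the colours described above.

How it is judged:
By the outcome, as a careful person would: the job done as asked, in the order asked, and still so for the second after the job is handed in, with the robot touching nothing.
It also fails if it takes over 72 s, if anything falls off the work surface, if the arm or the gripper's body presses on something with over 40 N, if the wrist force passes 120 N, or if a joint passes its speed limit or range.

ROBOT

A 6-joint arm with a two-finger parallel gripper is mounted at the origin on a cart in front of the work surface, level with it; the furniture and walls round the work are solid. World frame = base frame: x ahead of the robot, y to its left, z up, the work surface at z = 0. Lengths are in m, angles in degrees, forces in N, time in s.
With the tool pointing down it reaches from about 0.375 to 0.9 m from the base axis. Payload 3.1 kg.
Tool frame: the origin (TCP) lies midway between the tips of the shut fingers; the grasp point (between the pads) lies 19 mm behind it; z points along the fingers, y is the line along which they close (so a half turn about z gives the same grasp; the last joint's range is limited). The gripper opens to 87 mm and grips with 3 to 60 N. Pads are 19 mm wide; open, the fingers measure 117 mm over their backs; the gripper's body (75 mm by 190 mm) begins 51 mm behind the grasp point.
Start: joints at [58.929, 30.224, 82.088, -0, 67.689, -10.227], TCP at [0.222, 0.584, 0.223] pointing down, gripper open.
Joint ranges: [-176.69, 176.69], [-43.24, 126.21], [12.49, 139.97], [-82, 262], [0, 151.66], [-163.58, 163.58]. Speed limits (degrees/s): [159.86, 159.86, 180, 180, 180, 180].

INTERFACE

Orientations are given as a 3x3 rotation matrix whose columns are the frame's x, y, z axes.
In Python, from rig import read_state, optics, bot gives the robot as it stands. The module is installed in compiled form; this text tells all that it offers.
- The arm moves only by the tool send_rows, never from a script. Its argument "commands" is a list of rows, each a list of 7 numbers: the turn, a rotation vector about the tool's x, y, z in units of 5 degrees (1.0 is 5 degrees), then the shift along the tool's x, y, z in units of 30 mm (1.0 is 30 mm), then the opening, from 0 (shut) to 1 (fully open). In form: [[rx, ry, rz, tx, ty, tz, gripper], ...]. A call has 1 to 20 rows; each row is the pose to reach, as a shift and turn from the pose commanded when the call began, along the tool's axes at that moment; what a row does not reach only later rows make up. A row lasts 1/12 s, in which the tool goes at most 41.7 mm and 7.16 degrees, less where a joint would pass 70% of its speed; a pose out of reach is approached as far as the arm can. A call with a gripper value outside its range is refused whole. The fingers move at their own pace and stop on an object; the grip force is fixed at half the most. Time passes only in rows, so rows that repeat a pose let the fingers close. It gives the time, the measured TCP pose, the force, the opening and the grip force at its end, in the units of the state.
- read_state(): the state, without advancing time (a new reading comes with each control period).
- optics.capture(name): name is "scene" or "side" or "wrist"; returns a dict with "image" (480x640x3 uint8, blue, green, red), "intrinsics" (3x3 intrinsics, pixels), "extrinsics" (4x4, takes a point from world to camera coordinates); the wrist camera has in their place "T_tool_cam" (4x4, takes a point from camera to tool coordinates, whose origin is the TCP and whose axes are the flange's). Camera axes: x right, y down, z forward; pixel columns grow to the right and rows downward; lengths in m; the calibration is good to about 2 mm. The wrist camera is an equidistant fisheye: a pixel r from the principal point sees the ray r / f radians off the axis. A picture is of the moment at which its call begins: read the wrist's pose just before it. There is no depth.
- bot.hand_in(): hands the job in; it is judged then, once.
The state is a dict: "time_s": time; "joint_positions": joint angles; "qvel": joint speeds; "tau": joint torques, N m; "position": TCP position; "tcp_rot": TCP orientation; "force": force on the tool from outside, world axes, zero at the start; "moment": the same for the moment, N m; "opening": opening from 0.0 (shut) to 1.0 (fully open); "grasp_force": force on a finger pad.
Only numpy, scipy, OpenCV 4.12 (cv2) and the standard library are available. Lean on these libraries where they do the work, as an engineer would, in place of code of your own. Each camera call takes 0.05 s, during which the arm holds its last target. There are 200 camera calls.

## Working session

There is one attempt and no reset: what is moved stays moved. The work goes in short steps, Python scripts to look and compute and a tool call to move; the robot and the scene stay as the last step left them, time stands still between calls to the robot, and variables do not carry over. Pictures are saved under pics/ and viewed, at most 10 in all, crops included, and the job is handed in when it is done.

Besides the shell and the picture viewer there is one more tool, called after "Call:" as name([rows], argument=value, ...), one row to a line, values as JSON. send_rows: Moves the arm, as the interface text tells. Its arguments: {"type":"object","properties":{"commands":{"type":"array","items":{"type":"array","items":{"type":"number"}}}},"required":["commands"]}

```bash
mkdir -p pics; ls
python3 - <<'E'
from rig import read_state, optics, bot
import cv2,numpy as np,pickle
s=read_state(); print(s['time_s'],s['position'],np.round(s['tcp_rot'],3).tolist(),s['opening'])
d={}
for n in ('scene','side','wrist'):
    c=optics.capture(n); d[n]=c; cv2.imwrite(f'pics/{n}0.png',c['image'])
    print(n,{k:np.round(v,4).tolist() for k,v in c.items() if k!='image'})
d['state']=s
pickle.dump(d,open('cap0.pkl','wb'))
E
```

```text
pics
0.0 [0.22198833 0.58348612 0.22156936] [[-0.935, 0.356, -0.001], [0.356, 0.935, -0.002], [0.0, -0.002, -1.0]] 0.9989190484408739
scene {'intrinsics': [[477.3772, 0.0, 326.1249], [0.0, 477.3772, 239.1342], [0.0, 0.0, 1.0]], 'extrinsics': [[0.6594, -0.7518, 0.0053, -0.1766], [-0.5217, -0.4627, -0.7168, 0.4917], [0.5413, 0.4699, -0.6973, 0.8664], [0.0, 0.0, 0.0, 1.0]]}
side {'intrinsics': [[515.7295, 0.0, 315.0321], [0.0, 515.7295, 236.9753], [0.0, 0.0, 1.0]], 'extrinsics': [[0.9734, -0.229, 0.0003, -0.4876], [-0.0985, -0.4201, -0.9021, 0.2663], [0.2067, 0.8781, -0.4315, 1.2002], [0.0, 0.0, 0.0, 1.0]]}
wrist {'intrinsics': [[371.6483, 0.0, 321.7988], [0.0, 371.6483, 244.8276], [0.0, 0.0, 1.0]], 'T_tool_cam': [[0.0007, -0.9666, -0.2562, 0.0695], [1.0, 0.0005, 0.0005, 0.0003], [-0.0004, -0.2562, 0.9666, -0.162], [0.0, 0.0, 0.0, 1.0]]}
```

View pics/scene0.png

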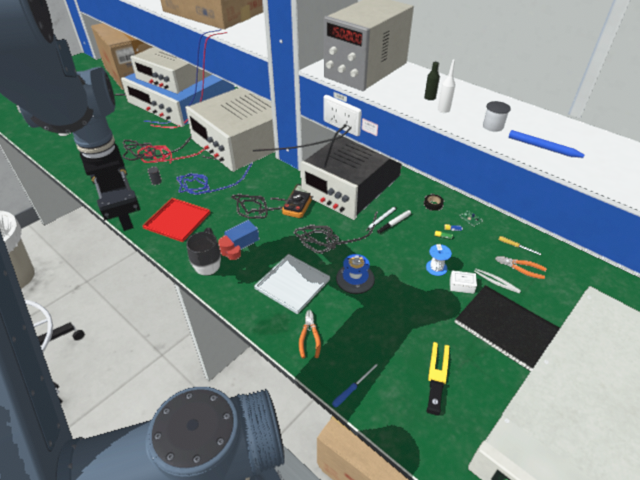

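View pics/side0.png

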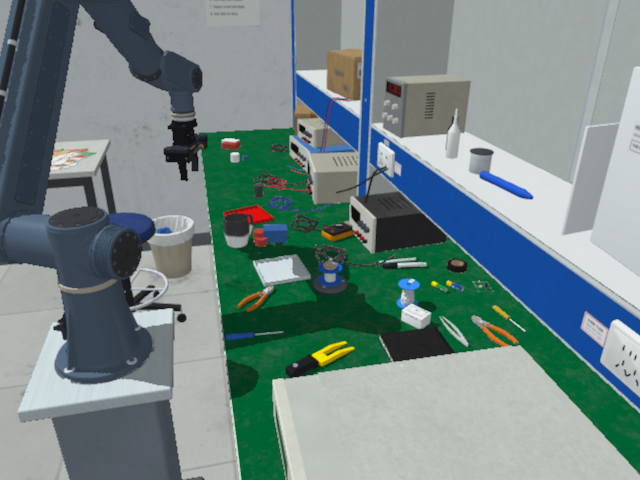

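Scene picture: the yellow/black fork is at (438,378), the stand with blue reel at (355,272), the full reel at (438,260), the carton at (462,281) and the cutters at (310,335). There are two tray shapes: the red tray at (178,219) and the bare aluminium tray at (292,283). The aluminium one fits "metal/aluminium". In the side view the fork is at (322,358), the stand at (330,278) and the tray at (282,269).

```bash
cat > h.py <<'E'
import cv2,numpy as np
def ray(c,px,T=None):
    """world origin, direction(s) for pixels; T=world<-tool for wrist"""
    K=c['intrinsics']; p=np.atleast_2d(np.asarray(px,float))
    if 'extrinsics' in c:
        E=np.linalg.inv(c['extrinsics']); d=np.c_[(p-K[:2,2])/K[0,0],np.ones(len(p))]
    else:
        E=T@c['T_tool_cam']; v=p-K[:2,2]; r=np.linalg.norm(v,axis=1)+1e-9; th=r/K[0,0]
        d=np.c_[v/r[:,None]*np.sin(th)[:,None],np.cos(th)]
    d=d@E[:3,:3].T
    return E[:3,3],d
def onz(c,px,z,T=None):
    o,d=ray(c,px,T); return o+d*((z-o[2])/d[:,2])[:,None]
def tri(rays):
    A=np.zeros((3,3));b=np.zeros(3);P=[]
    for o,d in rays:
        d=np.ravel(d)/np.linalg.norm(d);M=np.eye(3)-np.outer(d,d);A+=M;b+=M@o;P.append((o,M))
    x=np.linalg.solve(A,b); return x,[float(np.linalg.norm(M@(x-o))) for o,M in P]
def Tof(s):
    T=np.eye(4);T[:3,:3]=s['tcp_rot'];T[:3,3]=s['position'];return T
def proj(c,X,T=None):
    X=np.atleast_2d(X); E=c['extrinsics'] if 'extrinsics' in c else np.linalg.inv(T@c['T_tool_cam'])
    q=X@E[:3,:3].T+E[:3,3];K=c['intrinsics']
    if 'extrinsics' in c: return q[:,:2]/q[:,2:]*K[0,0]+K[:2,2]
    r=np.linalg.norm(q[:,:2],axis=1);th=np.arctan2(r,q[:,2]);return q[:,:2]/r[:,None]*(th*K[0,0])[:,None]+K[:2,2]
def mask(im,lo,hi,box=None):
    m=cv2.inRange(cv2.cvtColor(im,cv2.COLOR_BGR2HSV),np.array(lo),np.array(hi))
    if box: n=np.zeros_like(m);x0,y0,x1,y1=box;n[y0:y1,x0:x1]=m[y0:y1,x0:x1];m=n
    return m
def pts(m):
    y,x=np.nonzero(m);return np.c_[x,y].astype(float)
E
python3 - <<'E'
import pickle;from h import *
d=pickle.load(open('cap0.pkl','rb'));S,D=d['scene'],d['side']
for n,c,b in(('scene',S,(400,320,480,430)),('side',D,(280,330,370,385))):
    m=mask(c['image'],(22,120,100),(35,255,255),b);P=pts(m)
    w=onz(c,P,.008);mu=w.mean(0);u=np.linalg.svd(w-mu,full_matrices=False)[2][0]
    t=(w-mu)@u;print(n,len(P),mu,'axis',np.degrees(np.arctan2(u[1],u[0])),t.min(),t.max(), 'box',cv2.boundingRect(m))
for n,c,pp in(('scene',S,dict(standbase=(355,279),spt=(357,257),tray=(292,283),full=(438,271),box=(462,288),cut=(310,335),forktail=(434,411),forktip=(440,343))),('side',D,dict(standbase=(330,284),spt=(331,259),tray=(282,269),full=(408,303),box=(416,322),cut=(255,298),forktail=(292,368),forktip=(350,345)))):
    for k,p in pp.items(): print(n,k,np.round(onz(c,[p],0.),3)[0], np.round(onz(c,[p],.086),3)[0] if k=='spt' else '')
a=cv2.resize(S['image'][200:430,230:500],None,fx=2.6,fy=2.6,interpolation=cv2.INTER_CUBIC)[:598]
cv2.imwrite('pics/crop0.png',a)
E
```

```text
scene 525 [ 0.50504467 -0.1283678   0.008     ] axis -154.4414316664154 -0.058174676916191215 0.045184352313972415 box (428, 342, 22, 42)
side 495 [ 0.50714839 -0.13391341  0.008     ] axis -155.27398049999329 -0.053712167506040735 0.04706818936437702 box (311, 341, 44, 25)
scene standbase [ 0.584  0.176 -0.   ] 
scene spt [0.651 0.222 0.   ] [0.584 0.174 0.086]
scene tray [0.464 0.291 0.   ] 
scene full [0.755 0.026 0.   ] 
scene box [ 0.745 -0.053  0.   ] 
scene cut [0.375 0.146 0.   ] 
scene forktail [ 0.408 -0.178  0.   ] 
scene forktip [ 0.562 -0.099  0.   ] 
side standbase [0.586 0.176 0.   ] 
side spt [0.628 0.323 0.   ] [0.586 0.167 0.086]
side tray [0.468 0.294 0.   ] 
side full [0.765 0.032 0.   ] 
side box [ 0.751 -0.055  0.   ] 
side cut [ 0.368  0.151 -0.   ] 
side forktail [ 0.411 -0.157 -0.   ] 
side forktip [ 0.561 -0.107  0.   ]
```

View pics/crop0.png

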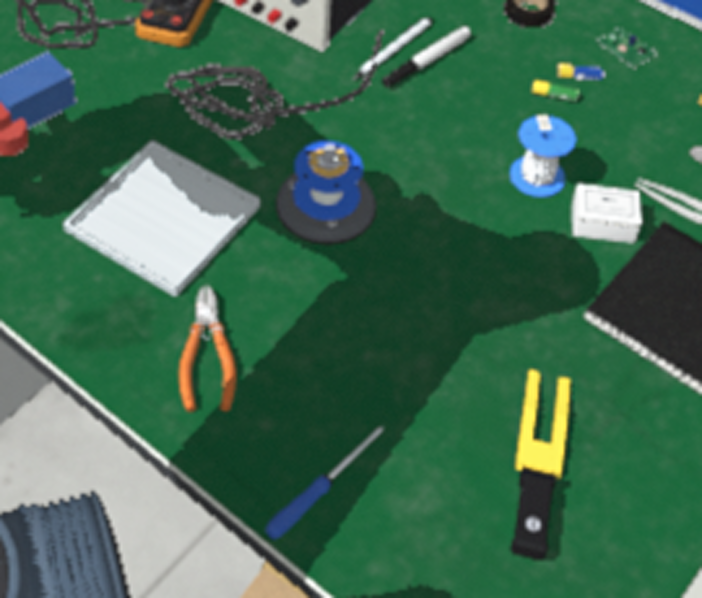

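The enlarged crop shows the plain grey aluminium tray next to the stand, which is the one meant. The fork's prongs point away to the upper left of the carton, its yaw is about 25°, and nothing is near it.

```bash
cat > go.py <<'E'
import sys,numpy as np
from scipy.spatial.transform import Rotation as R
from rig import read_state
def plan(p,yaw):
    s=read_state();M=np.array(s['tcp_rot']);a=np.radians(yaw)
    G=np.array([[np.cos(a),np.sin(a),0],[np.sin(a),-np.cos(a),0],[0,0,-1]])
    rv=np.degrees(R.from_matrix(M.T@G).as_rotvec())/5; t=M.T@(np.array(p)-s['position'])/.03
    print('row',np.round(rv,3).tolist(),np.round(t,4).tolist(),'| t',s['time_s'],'pos',np.round(s['position'],4),'tiltxy',np.round(M[:2,2],4),'F',np.round(s['force'],1),'op',round(s['opening'],3),'gf',np.round(s['grasp_force'],1),'yaw',round(np.degrees(np.arctan2(M[1,0],M[0,0])),2),flush=True)
if __name__=='__main__': plan([float(v) for v in sys.argv[1:4]],float(sys.argv[4]))
E
python3 go.py 0.47 -0.14 0.20 25
```

```text
row [-0.013, 0.021, 26.832] [-16.3055, -19.6003, 0.7541] | t 0.15 pos [0.2221 0.5836 0.2218] tiltxy [-0.0009 -0.0015] F [0.2 0.5 0.3] op 0.998 gf 0.0 yaw 159.16
```

Call:
send_rows([
  [0,0,26.83,-16.3,-19.6,0.75,1],
  [0,0,26.83,-16.3,-19.6,0.75,1],
  [0,0,26.83,-16.3,-19.6,0.75,1],
  [0,0,26.83,-16.3,-19.6,0.75,1],
  [0,0,26.83,-16.3,-19.6,0.75,1],
  [0,0,26.83,-16.3,-19.6,0.75,1],
  [0,0,26.83,-16.3,-19.6,0.75,1],
  [0,0,26.83,-16.3,-19.6,0.75,1],
  [0,0,26.83,-16.3,-19.6,0.75,1],
  [0,0,26.83,-16.3,-19.6,0.75,1],
  [0,0,26.83,-16.3,-19.6,0.75,1],
  [0,0,26.83,-16.3,-19.6,0.75,1],
  [0,0,26.83,-16.3,-19.6,0.75,1],
  [0,0,26.83,-16.3,-19.6,0.75,1],
  [0,0,26.83,-16.3,-19.6,0.75,1],
  [0,0,26.83,-16.3,-19.6,0.75,1],
  [0,0,26.83,-16.3,-19.6,0.75,1],
  [0,0,26.83,-16.3,-19.6,0.75,1],
  [0,0,26.83,-16.3,-19.6,0.75,1],
  [0,0,26.83,-16.3,-19.6,0.75,1],
])

```text
time_s: 1.82
position: [0.4723, -0.144, 0.2]
tcp_rot: [[0.909, 0.416, 0.003], [0.416, -0.909, -0.002], [0.002, 0.003, -1.0]]
force: [0.2, -0.6, -0.6]
opening: 1.0
grasp_force: 0.0
```

Call:
send_rows([
  [0,0,0,0,0,0,1],
  [0,0,0,0,0,0,1],
  [0,0,0,0,0,0,1],
  [0,0,0,0,0,0,1],
])

```text
time_s: 2.15
position: [0.4695, -0.1379, 0.2001]
tcp_rot: [[0.905, 0.425, -0.001], [0.425, -0.905, 0.001], [-0.0, -0.001, -1.0]]
force: [-0.7, -0.1, -0.7]
opening: 1.001
grasp_force: 0.0
```

Run:
```python
from rig import read_state, optics
import pickle;from h import *;import go
go.plan([.47,-.14,.2],25)
s=read_state();c=optics.capture('wrist');pickle.dump((s,c),open('w1.pkl','wb'))
cv2.imwrite('pics/w1.png',c['image'])
```

```text
row [-0.009, 0.005, 0.03] [-0.0143, 0.0716, 0.002] | t 2.15 pos [ 0.4695 -0.1379  0.2001] tiltxy [-0.0008  0.0006] F [-0.7 -0.1 -0.7] op 1.001 gf 0.0 yaw 25.15
```

View pics/w1.png

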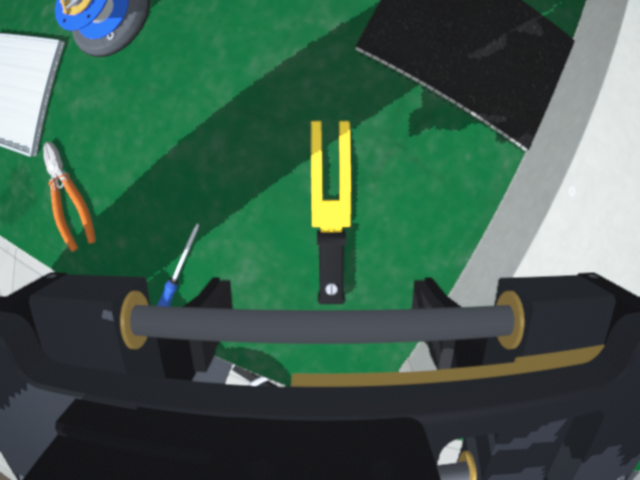

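Wrist view 1: the fork is centred near u=330, with its tips at v≈121, slot end at v≈200 and handle from v≈233 to 303. The screwdriver at (180,265) is close to the left finger side but below it.

```bash
cat > fork.py <<'E'
from h import *
def fork(s,c,zs=(.0016,.011,.022),v=True):
    T=Tof(s);im=c['image'];m=mask(im,(20,110,90),(36,255,255))
    n,l,st,_=cv2.connectedComponentsWithStats(m);k=1+np.argmax(st[1:,4]);m=(l==k).astype(np.uint8)*255
    x,y,w,h=cv2.boundingRect(m)
    mids=[];slot=None
    for r in range(y+2,y+h-1):
        xs=np.nonzero(m[r])[0]
        if len(xs)<5: continue
        mids.append(((xs[0]+xs[-1])/2,r,xs[-1]-xs[0]))
        gap=m[r,int(mids[-1][0])]
        if gap>0 and slot is None: slot=(mids[-1][0],r-.5)
    return m,(x,y,w,h),np.array(mids),slot
E
python3 - <<'E'
import pickle;from fork import *
s,c=pickle.load(open('w1.pkl','rb'));T=Tof(s)
m,b,mids,slot=fork(s,c);print(b,slot,mids[::12].tolist())
x,y,w,h=b
top=onz(c,[[mids[0,0],y-.5]],.0016,T)[0];se=onz(c,[slot],.011,T)[0]
yrear=onz(c,[[mids[-1,0],y+h-.5]],.011,T)[0]
print('tip',top,'slot',se,'rear',yrear,'len',np.linalg.norm(top-se)*1e3)
# black handle
g=cv2.inRange(c['image'],(0,0,0),(60,60,60));rows=[]
for r in range(240,285,4):
    xs=np.nonzero(g[r,290:370])[0]+290
    if len(xs): rows.append(((xs[0]+xs[-1])/2,r,len(xs)))
rows=np.array(rows);print(rows.tolist())
H=onz(c,rows[:,:2],.022,T);B=onz(c,mids[:90,:2],.006,T)
col=[i for i in range(285,312) if g[i,322:326].max()>0];print('tailrow',col[-1] if col else None)
tail=onz(c,[[rows[-1,0],col[-1]+.5]],.022,T)[0];print('tail',tail)
for nm,Q in(('handle',H),('blade',B)):
    u=np.linalg.svd(Q-Q.mean(0))[2][0];u*=np.sign(u[0]);print(nm,Q.mean(0),np.degrees(np.arctan2(u[1],u[0])))
u=top-tail;u/=np.linalg.norm(u[:2]);print('overall',np.degrees(np.arctan2(u[1],u[0])),'tail->tip',np.linalg.norm((top-tail)[:2]), 'tail->slot',np.linalg.norm((se-tail)[:2]))
print('origin from tail',tail+u*.051)
# 2-view heights: slot end and tail in the scene picture
d=pickle.load(open('cap0.pkl','rb'));C=d['scene'];sm=mask(C['image'],(20,110,90),(36,255,255),(400,320,480,430))
for nm,P,pz in(('tip',top,mids[0]),):
    q=proj(C,P);print(nm,'expected scene px',q)
xx,yy,ww,hh=cv2.boundingRect(sm);r=yy+1
xs=np.nonzero(sm[yy+1])[0];print('scene top row',yy,xs.tolist());
so=[(np.mean(np.nonzero(sm[r])[0]),r) for r in range(yy+6,yy+hh) if sm[r,int(np.mean(np.nonzero(sm[r])[0]))]>0][0];print('scene slot',so)
print('tri slot',tri([ray(C,so),ray(c,slot,T)]))
dk=cv2.inRange(C['image'][380:420,420:450],(0,0,0),(50,50,50));hp=pts(dk)+[420,380];print('scene handle',hp.mean(0),len(hp))
hw=pts(g[232:304,300:360])+[300,232];print('tri handle centroid',tri([ray(C,hp.mean(0)),ray(c,hw.mean(0),T)]))
E
```

```text
(291, 345, 313, 42) (np.float64(595.5), 346.5) [[595.5, 347.0, 13.0], [553.0, 359.0, 76.0], [483.5, 371.0, 97.0], [354.5, 383.0, 125.0]]
tip [ 0.4791085 -0.5568778  0.0016   ] slot [ 0.47806018 -0.54776289  0.011     ] rear [ 0.30261529 -0.23230248  0.011     ] len 13.13547402065523
[[331.5, 240.0, 28.0], [331.5, 244.0, 26.0], [331.5, 248.0, 24.0], [331.5, 252.0, 24.0], [331.5, 256.0, 24.0], [331.5, 260.0, 24.0], [331.5, 264.0, 24.0], [331.5, 268.0, 24.0], [331.5, 272.0, 24.0], [331.5, 276.0, 24.0], [331.5, 280.0, 24.0], [332.0, 284.0, 11.0]]
tailrow 302
tail [ 0.40205467 -0.18063906  0.022     ]
handle [ 0.43988491 -0.16195965  0.022     ] 25.882952529288815
blade [ 0.39858198 -0.41286657  0.006     ] -62.63316273974352
overall -78.42585140836513 tail->tip 0.38404802458621384 tail->slot 0.3749089791020681
origin from tail [ 0.4122871  -0.23060202  0.01929096]
tip expected scene px [[634.76713741 514.76174274]]
scene top row 342 [433, 434, 435, 436, 437]
scene slot (np.float64(437.625), 369)
tri slot (array([ 0.44940718, -0.20306879,  0.22240406]), [0.08391090198515391, 0.08391090198515394])
scene handle [435.13128492 397.19832402] 358
tri handle centroid (array([ 0.43360017, -0.16494472,  0.00566224]), [0.0004877487183820906, 0.00048774871838205467])
```

```bash
sed -i "s/(36,255,255))/(36,255,255),(200,20,480,262))/" fork.py
python3 - <<'E'
import pickle;from fork import *
s,c=pickle.load(open('w1.pkl','rb'));T=Tof(s)
m,b,mids,slot=fork(s,c);print(b,slot,mids[::12].tolist())
x,y,w,h=b
top=onz(c,[[mids[0,0],y-.5]],.0016,T)[0];se=onz(c,[slot],.011,T)[0]
B=onz(c,mids[:90,:2],.006,T);tail=onz(c,[[331.5,302.5]],.022,T)[0]
u=np.linalg.svd(B-B.mean(0))[2][0];u*=np.sign(u[0]);print('blade',B.mean(0),np.degrees(np.arctan2(u[1],u[0])))
v=top-tail;v/=np.linalg.norm(v[:2]);print('overall',np.degrees(np.arctan2(v[1],v[0])))
print('tip',top,'slot',se,'tail',tail,'tip-slot',np.linalg.norm((top-se)[:2]),'tail-slot',np.linalg.norm((se-tail)[:2]))
print('origin',tail+v*.051)
C=pickle.load(open('cap0.pkl','rb'))['scene']
print('tri slot',tri([ray(C,(437.6,368.5)),ray(c,slot,T)]))
print('proj slot',proj(C,se))
E
python3 go.py 0.448 -0.158 0.03 25.9
```

```text
(310, 121, 42, 112) (np.float64(331.0), 198.5) [[329.5, 123.0, 39.0], [330.5, 135.0, 39.0], [330.5, 147.0, 39.0], [330.5, 159.0, 39.0], [331.0, 171.0, 40.0], [331.0, 183.0, 40.0], [331.0, 195.0, 40.0], [331.0, 207.0, 40.0], [331.0, 219.0, 38.0], [330.5, 231.0, 21.0]]
blade [ 0.52011344 -0.12331477  0.006     ] 25.90112715437977
overall 25.937094850896038
tip [ 0.56079575 -0.10287788  0.0016    ] slot [ 0.49377696 -0.13594332  0.011     ] tail [ 0.40184399 -0.18018792  0.022     ] tip-slot 0.07473179593801699 tail-slot 0.10202575750444129
origin [ 0.44770701 -0.15788133  0.0161139 ]
tri slot (array([ 0.49326399, -0.13436705,  0.01140131]), [0.0016410495199601497, 0.0016410495199602208])
proj slot [[439.03871271 369.0838597 ]]
row [-0.006, 0.003, -0.153] [-0.9342, 0.2986, 5.6715] | t 2.2 pos [ 0.4696 -0.138   0.2001] tiltxy [-0.0005  0.0004] F [0.4 0.3 0.9] op 1.001 gf 0.0 yaw 25.13
```

Fork: origin at (0.4477, -0.1579), yaw 25.9°. The slot end triangulates to z=11.4 mm, so it lies flat on the bench.

Call:
send_rows([
  [0,0,-0.15,-0.93,0.3,1.4,0.5],
  [0,0,-0.15,-0.93,0.3,2.8,0.5],
  [0,0,-0.15,-0.93,0.3,4.2,0.5],
  [0,0,-0.15,-0.93,0.3,5.0,0.5],
  [0,0,-0.15,-0.93,0.3,5.6,0.5],
  [0,0,-0.15,-0.93,0.3,6.1,0.5],
  [0,0,-0.15,-0.93,0.3,6.4,0.5],
  [0,0,-0.15,-0.93,0.3,6.53,0.5],
  [0,0,-0.15,-0.93,0.3,6.53,0.5],
  [0,0,-0.15,-0.93,0.3,6.53,0.5],
  [0,0,-0.15,-0.93,0.3,6.53,0.5],
])

```text
time_s: 3.12
position: [0.4494, -0.1596, 0.0051]
tcp_rot: [[0.9, 0.435, 0.002], [0.435, -0.9, -0.001], [0.001, 0.002, -1.0]]
force: [-0.2, -0.1, 0.2]
opening: 0.5
grasp_force: 0.0
```

```bash
python3 go.py 0.4477 -0.1579 0.003 25.9
```

```text
row [0.021, -0.013, -0.024] [-0.0246, -0.0767, 0.0711] | t 3.1167 pos [ 0.4494 -0.1596  0.0051] tiltxy [ 0.0018 -0.0012] F [-0.2 -0.1  0.2] op 0.5 gf 0.0 yaw 25.78
```

Call:
send_rows([
  [0,0,0,-0.02,-0.06,0.06,0.5],
  [0,0,0,-0.02,-0.06,0.06,0.5],
  [0,0,0,-0.02,-0.06,0.06,0],
  [0,0,0,-0.02,-0.06,0.06,0],
  [0,0,0,-0.02,-0.06,0.06,0],
  [0,0,0,-0.02,-0.06,0.06,0],
  [0,0,0,-0.02,-0.06,0.06,0],
  [0,0,0,-0.02,-0.06,0.06,0],
  [0,0,0,-0.02,-0.06,0.06,0],
  [0,0,0,-0.02,-0.06,0.06,0],
])

```text
time_s: 3.95
position: [0.4474, -0.1581, 0.0024]
tcp_rot: [[0.901, 0.434, 0.0], [0.434, -0.901, -0.0], [0.0, 0.0, -1.0]]
force: [-0.4, 0.3, 1.5]
opening: 0.299
grasp_force: 30.0
```

```bash
python3 go.py 0.47 -0.10 0.20 68
```

```text
row [0.004, -0.001, -8.45] [1.5205, -1.4161, -6.5853] | t 3.95 pos [ 0.4474 -0.1581  0.0024] tiltxy [ 0.0003 -0.0002] F [-0.4  0.3  1.5] op 0.299 gf 30.0 yaw 25.75
```

Call:
send_rows([
  [0,0,0,0,0,-0.4,0],
  [0,0,0,0,0,-1.2,0],
  [0,0,0,0,0,-2.4,0],
  [0,0,0,0,0,-3.6,0],
  [0,0,-1.2,0.85,-0.75,-4.6,0],
  [0,0,-2.6,1.8,-1.6,-5.25,0],
  [0,0,-4.0,2.8,-2.5,-5.25,0],
  [0,0,-5.4,3.8,-3.4,-5.25,0],
  [0,0,-6.6,4.7,-4.2,-5.25,0],
  [0,0,-7.7,5.5,-4.9,-5.25,0],
  [0,0,-8.45,6.0,-5.33,-5.25,0],
  [0,0,-8.45,6.0,-5.33,-5.25,0],
  [0,0,-8.45,6.0,-5.33,-5.25,0],
  [0,0,-8.45,6.0,-5.33,-5.25,0],
  [0,0,-8.45,6.0,-5.33,-5.25,0],
])

```text
time_s: 5.2
position: [0.5391, 0.0631, 0.1595]
tcp_rot: [[0.376, 0.926, -0.001], [0.926, -0.376, -0.0], [-0.001, -0.001, -1.0]]
force: [1.1, -1.1, -0.6]
opening: 0.295
grasp_force: 30.0
```

Run:
```python
from rig import read_state, optics
import pickle;from h import *;import go
go.plan([.54,.064,.16],68)
s=read_state();c=optics.capture('wrist');pickle.dump((s,c),open('w2.pkl','wb'))
cv2.imwrite('pics/w2.png',c['image'])
```

```text
row [-0.014, 0.009, -0.022] [0.0379, 0.0157, -0.0159] | t 5.2 pos [0.5391 0.0631 0.1595] tiltxy [-0.0015 -0.0003] F [ 1.1 -1.1 -0.6] op 0.295 gf 30.0 yaw 67.89
```

View pics/w2.png

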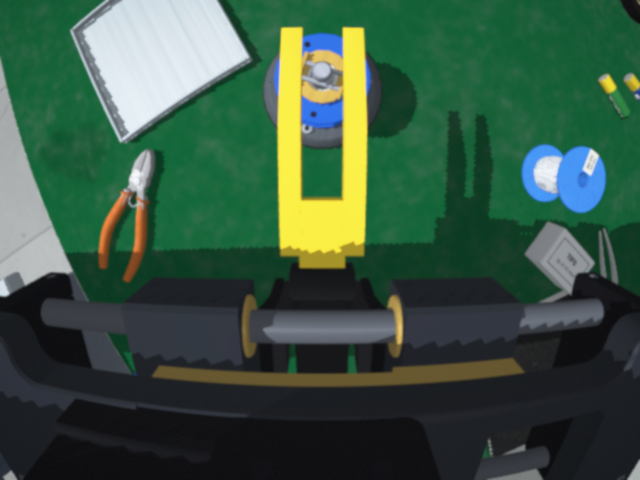

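Wrist view 2 looks through the slot. The spindle head is at about (321,71) inside the orange-brass clip, the prongs span u=279–302 and 342–366, the tips are at v≈28 and the slot end is at v≈200.

Run:
```python
import pickle;from h import *
s,c=pickle.load(open('w2.pkl','rb'));T=Tof(s);I=np.eye(4);im=c['image']
hsv=cv2.cvtColor(im,cv2.COLOR_BGR2HSV)
sub=hsv[55:90,300:345];print('S>..');m=((sub[...,1]<60)&(sub[...,2]>110)).astype(np.uint8);n,l,st,ce=cv2.connectedComponentsWithStats(m)
for i in range(1,n):
    if st[i,4]>25: print(st[i]+[300,55,0,0,0],ce[i]+[300,55])
y=mask(im,(20,110,90),(36,255,255),(260,15,390,250))
L=[]
for r in range(32,245,6):
    xs=np.nonzero(y[r])[0]
    inn=[i for i in range(len(xs)-1) if xs[i+1]-xs[i]>8]
    L.append((r,xs[0],xs[-1],*( (xs[inn[0]],xs[inn[-1]+1]) if inn else ())))
print(L[::3])
def h(r): return .0115 if r>110 else .0016+(110-r)/80*0+(.0125-.0016)*(r-28)/80 
Q=np.array([onz(c,[[(a[1]+a[2])/2,a[0]]],.0024-h(a[0]),I)[0] for a in L]);
p=np.polyfit(Q[:,0],Q[:,1],1);print('tool y = %.5f x + %.5f'%tuple(p),'deg',np.degrees(p[0]))
for r in (199.5,): print('slotend tool',onz(c,[[322,r]],.0024-.011,I)[0])
print('tip tool',onz(c,[[322,27.5]],.0024-.0016,I)[0])
k=[r for r in range(150,230) if y[r,322]>0][0];print('slot row',k)
hp=(321.5,71.5)
w=onz(c,[hp],.086,T)[0];print('spindle wrist',w,'tool',np.linalg.inv(T)@np.r_[w,1])
d=pickle.load(open('cap0.pkl','rb'));S,D=d['scene'],d['side']
for cc,b,nm in((S,(335,245,380,300),'scene'),(D,(305,250,355,300),'side')):
    print(nm,'proj',proj(cc,w))
cv2.imwrite('pics/mix.png',np.hstack([cv2.resize(S['image'][245:295,330:384],(380,352),interpolation=cv2.INTER_CUBIC),cv2.resize(D['image'][250:300,303:357],(380,352),interpolation=cv2.INTER_CUBIC)]))
```

```text
S>..
[302  60  40  30 762] [321.27034121  75.2335958 ]
[(32, np.int64(280), np.int64(363), np.int64(302), np.int64(342)), (50, np.int64(280), np.int64(364), np.int64(300), np.int64(344)), (68, np.int64(281), np.int64(364), np.int64(307), np.int64(336)), (86, np.int64(280), np.int64(364), np.int64(309), np.int64(340)), (104, np.int64(278), np.int64(366), np.int64(300), np.int64(344)), (122, np.int64(277), np.int64(367), np.int64(300), np.int64(343)), (140, np.int64(277), np.int64(367), np.int64(301), np.int64(342)), (158, np.int64(277), np.int64(366), np.int64(301), np.int64(342)), (176, np.int64(278), np.int64(366), np.int64(301), np.int64(342)), (194, np.int64(278), np.int64(366), np.int64(301), np.int64(342)), (212, np.int64(279), np.int64(365)), (230, np.int64(279), np.int64(364))]
tool y = 0.00131 x + 0.00018 deg 0.07513126466412982
slotend tool [ 0.04893916  0.00032452 -0.0086    ]
tip tool [0.12508089 0.00028286 0.0008    ]
slot row 197
spindle wrist [0.58410759 0.17396283 0.086     ] tool [1.19671112e-01 4.15171089e-05 7.34315820e-02 1.00000000e+00]
scene proj [[357.1271074  256.92151616]]
side proj [[329.83132166 257.84449843]]
```

View pics/mix.png

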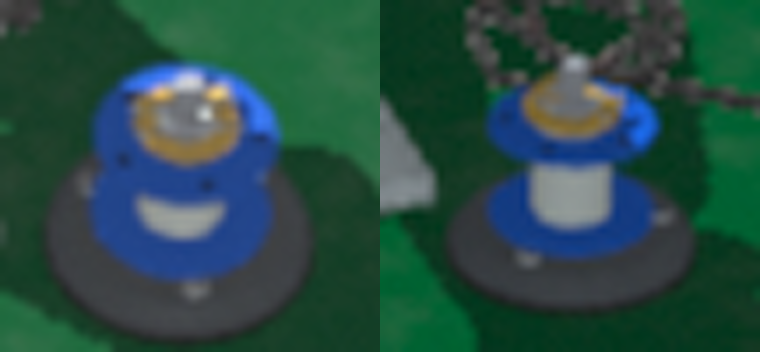

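The spindle top projects within 1 px in both fixed views: scene (357,256) and side (331,258). The stand is therefore at (0.584, 0.174), and the fork is aligned with it to about 0.3 mm.

Call:
send_rows([
  [0,0,0,-0.6,-0.01,0.3,0],
  [0,0,0,-1.04,-0.01,1.0,0],
  [0,0,0,-1.04,-0.01,1.8,0],
  [0,0,0,-1.04,-0.01,2.5,0],
  [0,0,0,-1.04,-0.01,2.9,0],
  [0,0,0,-1.04,-0.01,3.1,0],
  [0,0,0,-1.04,-0.01,3.12,0],
  [0,0,0,-1.04,-0.01,3.12,0],
  [0,0,0,-1.04,-0.01,3.12,0],
  [0,0,0,-1.04,-0.01,3.12,0],
])

```text
time_s: 6.08
position: [0.5288, 0.0352, 0.0672]
tcp_rot: [[0.375, 0.927, 0.002], [0.927, -0.375, -0.0], [0.0, 0.002, -1.0]]
force: [0.1, -0.1, -0.6]
opening: 0.295
grasp_force: 30.0
```

Run:
```python
from rig import read_state, optics
import pickle;from h import *;import go
go.plan([.584-.152*.3764,.174-.152*.9265,.0624],67.9)
D=optics.capture('side');S=optics.capture('scene')
def cr(c,p,a=27,b=27): 
    x,y=p;return cv2.resize(c['image'][y-b:y+b,x-a:x+a],(390,390),interpolation=cv2.INTER_CUBIC)
cv2.imwrite('pics/mix2.png',np.hstack([cr(S,(366,275)),cr(D,(332,280))]))
d=pickle.load(open('cap0.pkl','rb'))
print('flange',tri([ray(d['scene'],(356.7,262.8)),ray(d['side'],(330.4,267.3))]))
```

```text
row [0.024, -0.006, 0.019] [-0.0877, -0.0358, 0.1614] | t 6.0833 pos [0.5288 0.0352 0.0672] tiltxy [ 0.0021 -0.0003] F [ 0.1 -0.1 -0.6] op 0.295 gf 30.0 yaw 68.0
flange (array([0.58864251, 0.17791399, 0.05498701]), [0.002051685521860596, 0.002051685521860679])
```

View pics/mix2.png

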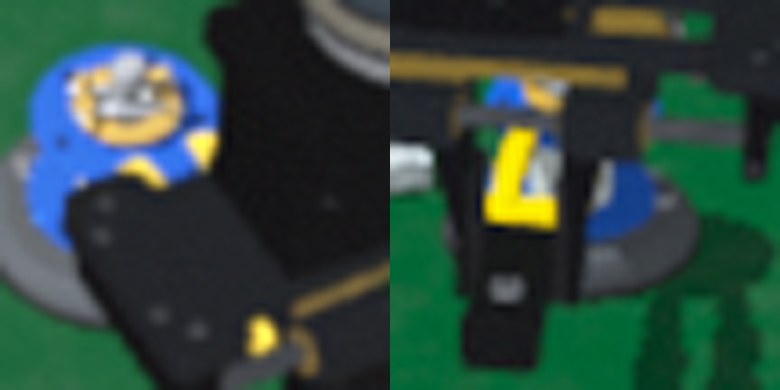

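Left crop (scene): the two yellow tips are over the near edge of the blue flange at (145,172) and (203,150), short of the clip at (125,95). Right crop (side): the gripper is mostly in front. I now lower the fork until it touches.

Call:
send_rows([
  [0,0,0,0,0,0.03,0],
  [0,0,0,0,0,0.06,0],
  [0,0,0,0,0,0.08,0],
  [0,0,0,0,0,0.08,0],
])

```text
time_s: 6.52
position: [0.5279, 0.0355, 0.0638]
tcp_rot: [[0.374, 0.927, -0.0], [0.927, -0.374, -0.0], [-0.0, -0.0, -1.0]]
force: [-0.0, -0.3, -0.8]
opening: 0.292
grasp_force: 30.0
```

Call:
send_rows([
  [0,0,0,0,0,0.02,0],
  [0,0,0,0,0,0.02,0],
  [0,0,0,0,0,0.02,0],
])

```text
time_s: 6.77
position: [0.528, 0.0354, 0.0632]
tcp_rot: [[0.375, 0.927, -0.0], [0.927, -0.375, 0.0], [-0.0, -0.0, -1.0]]
force: [-0.2, 0.0, -0.3]
opening: 0.295
grasp_force: 30.0
```

Call:
send_rows([
  [0,0,0,0,0,0.02,0],
  [0,0,0,0,0,0.02,0],
  [0,0,0,0,0,0.02,0],
])

```text
time_s: 7.02
position: [0.528, 0.0354, 0.0626]
tcp_rot: [[0.374, 0.927, -0.0], [0.927, -0.374, 0.0], [-0.0, -0.0, -1.0]]
force: [-0.1, 0.8, -1.1]
opening: 0.293
grasp_force: 30.0
```

Call:
send_rows([
  [0,0,0,0,0,0.02,0],
  [0,0,0,0,0,0.02,0],
  [0,0,0,0,0,0.02,0],
])

```text
time_s: 7.27
position: [0.528, 0.0354, 0.062]
tcp_rot: [[0.375, 0.927, -0.0], [0.927, -0.375, 0.0], [-0.0, -0.0, -1.0]]
force: [0.3, 0.1, -0.2]
opening: 0.292
grasp_force: 30.0
```

Call:
send_rows([
  [0,0,0,0,0,0.015,0],
  [0,0,0,0,0,0.015,0],
  [0,0,0,0,0,0.015,0],
])

```text
time_s: 7.52
position: [0.528, 0.0354, 0.0616]
tcp_rot: [[0.375, 0.927, -0.0], [0.927, -0.375, 0.0], [0.0, -0.0, -1.0]]
force: [0.1, -0.6, -0.4]
opening: 0.289
grasp_force: 30.0
```

Call:
send_rows([
  [0,0,0,0,0,0.015,0],
  [0,0,0,0,0,0.015,0],
  [0,0,0,0,0,0.015,0],
])

```text
time_s: 7.77
position: [0.528, 0.0354, 0.0611]
tcp_rot: [[0.375, 0.927, -0.0], [0.927, -0.375, 0.0], [0.0, -0.0, -1.0]]
force: [-0.3, 0.7, -0.5]
opening: 0.292
grasp_force: 30.0
```

Call:
send_rows([
  [0,0,0,0,0,0.015,0],
  [0,0,0,0,0,0.015,0],
  [0,0,0,0,0,0.015,0],
])

```text
time_s: 8.02
position: [0.528, 0.0354, 0.0607]
tcp_rot: [[0.375, 0.927, 0.0], [0.927, -0.375, 0.0], [0.0, 0.0, -1.0]]
force: [0.5, -0.2, -0.3]
opening: 0.294
grasp_force: 30.0
```

Run:
```python
import go,numpy as np
from rig import read_state,optics
go.plan([.584-.152*.3764,.174-.152*.9265,.0606],67.9)
F=[]
for i in range(6):
    optics.capture('wrist') if i<5 else 0;s=read_state();F.append(np.r_[s['force'],s['moment'],s['position'][2]])
print(np.round(np.mean(F,0),4))
```

```text
row [0.001, -0.0, 0.021] [-0.0835, -0.01, 0.0039] | t 8.0167 pos [0.528  0.0354 0.0607] tiltxy [0.0001 0.    ] F [ 0.5 -0.2 -0.3] op 0.294 gf 30.0 yaw 68.0
[-0.2913  0.2252 -0.4916 -0.0707  0.0648  0.0162  0.0607]
```

Run:
```python
import pickle;from h import *
from rig import read_state,optics
s=read_state();c=optics.capture('wrist');pickle.dump((s,c),open('w3.pkl','wb'));im=c['image']
cv2.imwrite('pics/w3.png',cv2.resize(im[0:240,220:420],None,fx=2.4,fy=2.4,interpolation=cv2.INTER_CUBIC))
y=mask(im,(20,110,90),(36,255,255),(260,0,390,250))
print([ (r,pts(y[r:r+1])[[0,-1],0]) for r in (18,22,24,26,28,32,60,120,194,210) if y[r].any()])
print('slot',[r for r in range(150,230) if y[r,322]>0][0])
T=Tof(s);print('spindle px',proj(c,[.58411,.17396,.086],T),'flange near edge',proj(c,[.58411-.034*.376,.17396-.034*.9265,.06],T), 'far',proj(c,[.58411+.034*.376,.17396+.034*.9265,.06],T))
```

```text
[(26, array([297., 347.])), (28, array([282., 362.])), (32, array([282., 363.])), (60, array([279., 366.])), (120, array([277., 367.])), (194, array([278., 366.])), (210, array([278., 365.]))]
slot 197
spindle px [[321.72638753 -46.9673314 ]] flange near edge [[321.52986522  47.46722941]] far [[321.88091317 -77.56907344]]
```

View pics/w3.png

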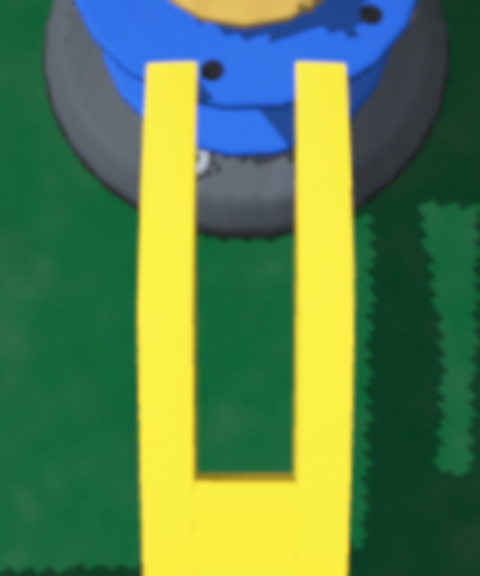

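The tips are at v≈26, over the flange edge (v≈44) and short of the clip (v≈10). The fork has not pitched in the grip. I keep lowering, since there is no contact yet.

Call:
send_rows([
  [0,0,0,0,0,0.015,0],
  [0,0,0,0,0,0.015,0],
  [0,0,0,0,0,0.015,0],
])

```text
time_s: 8.57
position: [0.528, 0.0354, 0.0602]
tcp_rot: [[0.375, 0.927, -0.0], [0.927, -0.375, 0.0], [-0.0, -0.0, -1.0]]
force: [1.0, -1.2, -0.1]
opening: 0.294
grasp_force: 30.0
```

Call:
send_rows([
  [0,0,0,0,0,0.015,0],
  [0,0,0,0,0,0.015,0],
  [0,0,0,0,0,0.015,0],
])

```text
time_s: 8.82
position: [0.528, 0.0354, 0.0598]
tcp_rot: [[0.375, 0.927, -0.0], [0.927, -0.375, 0.0], [-0.0, -0.0, -1.0]]
force: [0.9, -0.6, -0.5]
opening: 0.292
grasp_force: 30.0
```

```bash
cat > f.py <<'E'
import numpy as np
from rig import read_state,optics
F=[]
for i in range(8):
    s=read_state();F.append(np.r_[s['force'],s['moment'],s['position']]);optics.capture('wrist')
F=np.array(F);R=np.array(s['tcp_rot']);m=F.mean(0);print(round(s['time_s'],2),'F',np.round(m[:3],2),'Ftool',np.round(R.T@m[:3],2),'Mtool',np.round(R.T@m[3:6],3),'p',np.round(m[6:],4))
E
python3 f.py
```

```text
9.17 F [ 0.12 -0.17 -0.27] Ftool [-0.11  0.18  0.27] Mtool [ 0.054 -0.102  0.008] p [0.528  0.0354 0.0598]
```

Run:
```python
import pickle;from h import *
from scipy.optimize import brentq
s,c=pickle.load(open('w3.pkl','rb'));I=np.eye(4)
g=c['image'].astype(float);y=(g[...,1]+g[...,2])/2-g[...,0]   # yellowness
def edges(r):
    row=y[r];th=(row[285:295].mean()+0)/2;th=row[290]/2
    a=[i for i in range(265,290) if row[i]<th<=row[i+1]][-1];b=[i for i in range(355,380) if row[i]>=th>row[i+1]][0]
    return a+(th-row[a])/(row[a+1]-row[a]), b+(row[b]-th)/(row[b]-row[b+1])
for lab,rows in(('tip',range(30,36)),('ramp',range(60,70)),('crest',range(112,122)),('seat',range(140,190)),('rear',range(200,222))):
    out=[]
    for r in rows:
        try:
            l,q=edges(r);f=lambda z:np.linalg.norm(np.diff(onz(c,[[l,r],[q,r]],z,I),axis=0))-.036
            z=brentq(f,-.06,.06);out.append((onz(c,[[322,r]],z,I)[0][0],z))
        except Exception as e: pass
    print(lab,len(out),np.round(np.mean(out,0)*1e3,2))
```

```text
tip 6 [1.2241e+02 3.0000e-02]
ramp 10 [105.79  -6.87]
crest 10 [ 83.   -12.59]
seat 50 [ 63.66 -12.69]
rear 22 [ 44.81 -11.72]
```

Call:
send_rows([
  [0,0,0,0,0,0.015,0],
  [0,0,0,0,0,0.015,0],
  [0,0,0,0,0,0.015,0],
])

```text
time_s: 9.47
position: [0.528, 0.0354, 0.0593]
tcp_rot: [[0.375, 0.927, -0.0], [0.927, -0.375, -0.0], [-0.0, -0.0, -1.0]]
force: [0.5, -0.7, -1.2]
opening: 0.293
grasp_force: 30.0
```

Call:
send_rows([
  [0,0,0,0,0,0.015,0],
  [0,0,0,0,0,0.015,0],
  [0,0,0,0,0,0.015,0],
])

```text
time_s: 9.72
position: [0.528, 0.0354, 0.0589]
tcp_rot: [[0.375, 0.927, -0.0], [0.927, -0.375, -0.0], [-0.0, -0.0, -1.0]]
force: [-0.2, -0.1, -0.4]
opening: 0.294
grasp_force: 30.0
```

```bash
sed -i 's/range(8)/range(5)/' f.py; python3 f.py
```

```text
9.92 F [-0.04 -0.28 -0.5 ] Ftool [-0.27  0.07  0.5 ] Mtool [ 0.025 -0.082  0.025] p [0.528  0.0354 0.0589]
```

Run:
```python
import pickle;from h import *
from rig import read_state,optics
s=read_state();c=optics.capture('wrist');S=optics.capture('scene');D=optics.capture('side');pickle.dump((s,c,S,D),open('w4.pkl','wb'))
R=[];
for nm,(x0,y0,x1,y1) in(('w2',(308,108,322,120)),('w3',(303,20,315,38)),('w4',(303,10,315,40))):
    q=pickle.load(open(nm+'.pkl','rb'));s,c=q[0],q[1];b=c['image'][y0:y1,x0:x1].astype(float)
    dark=np.clip(90-b[...,0],0,None);yy,xx=np.mgrid[y0:y1,x0:x1]
    p=((dark*xx).sum()/dark.sum(),(dark*yy).sum()/dark.sum());print(nm,p,int((dark>0).sum()));R.append(ray(c,p,Tof(s)))
    y=mask(c['image'],(20,110,90),(36,255,255),(260,0,390,250));print(' tip row',np.nonzero(y[:,292])[0][0],np.nonzero(y[:,355])[0][0], 'slot',[r for r in range(150,230) if y[r,322]>0][0])
print(tri(R[:2]),tri(R),tri([R[0],R[2]]))
cv2.imwrite('pics/mix3.png',cv2.resize(S['image'][245:305,335:405],(700,600),interpolation=cv2.INTER_CUBIC))
```

```text
w2 (np.float64(313.0984848484849), np.float64(113.75757575757575)) 8
 tip row 27 27 slot 197
w3 (np.float64(307.82702237521517), np.float64(29.006884681583475)) 38
 tip row 27 27 slot 197
w4 (np.float64(307.7211796246649), np.float64(27.715817694369974)) 38
 tip row 25 25 slot 197
(array([0.56923743, 0.15312218, 0.05935008]), [7.727218310516923e-05, 7.727218310511404e-05]) (array([0.56922657, 0.15312829, 0.05932698]), [8.909491608455893e-05, 6.566004181373745e-05, 2.4207215598757936e-05]) (array([0.5692578 , 0.15311978, 0.05930443]), [5.637093445214951e-05, 5.637093445195605e-05])
```

View pics/mix3.png

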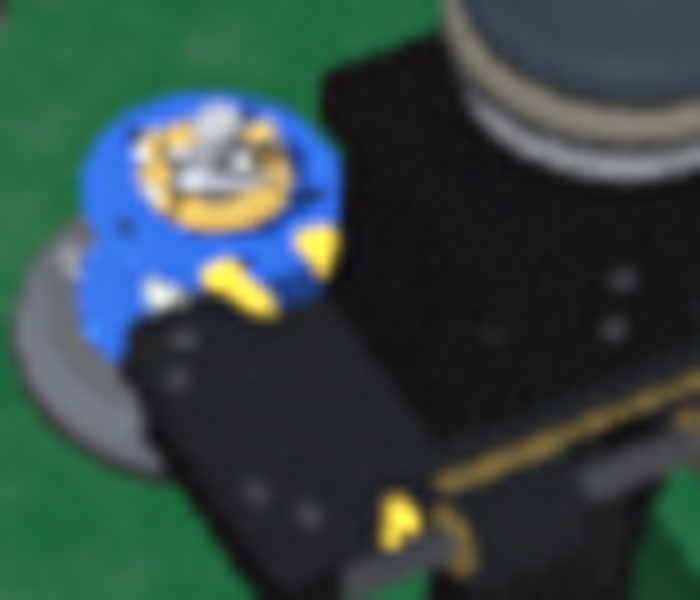

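Scene crop: both yellow tips, at (235,285) and (318,250), rest on the flange rim. The two-view flange height is 59.3 mm. The tip row in the wrist view has moved from 27 to 25, so the tips did touch and the fork has pitched up slightly in the grip. I will re-level it on clear bench next to the stand and regrip.

```bash
python3 - <<'E'
import pickle;from h import *
S=pickle.load(open('cap0.pkl','rb'))['scene']
print(onz(S,[(377,365),(362,378),(340,400)],0))
E
python3 go.py 0.5018 -0.0295 0.0015 68
```

```text
[[ 4.16477595e-01 -2.28928043e-02 -1.11022302e-16]
 [ 3.68395802e-01 -1.75292897e-02  0.00000000e+00]
 [ 2.96405585e-01 -1.43902513e-02  0.00000000e+00]]
row [-0.0, 0.0, 0.002] [-2.333, 0.0004, 1.9132] | t 10.1167 pos [0.528  0.0354 0.0589] tiltxy [-0. -0.] F [ 1.  -0.1  0.4] op 0.292 gf 30.0 yaw 68.01
```

Call:
send_rows([
  [0,0,0,0,0,-0.2,0],
  [0,0,0,-0.4,0,-0.3,0],
  [0,0,0,-1.3,0,-0.3,0],
  [0,0,0,-2.33,0,-0.2,0],
  [0,0,0,-2.33,0,0.6,0],
  [0,0,0,-2.33,0,1.3,0],
  [0,0,0,-2.33,0,1.65,0],
  [0,0,0,-2.33,0,1.8,0],
  [0,0,0,-2.33,0,1.88,0],
  [0,0,0,-2.33,0,1.88,0],
  [0,0,0,-2.33,0,1.88,0.4],
  [0,0,0,-2.33,0,1.91,0.4],
  [0,0,0,-2.33,0,1.91,0.4],
  [0,0,0,-2.33,0,1.91,0.4],
])

```text
time_s: 11.28
position: [0.5022, -0.0293, 0.0021]
tcp_rot: [[0.374, 0.927, 0.001], [0.927, -0.374, -0.0], [0.0, 0.001, -1.0]]
force: [0.2, -0.2, 0.7]
opening: 0.395
grasp_force: 0.0
```

Call:
send_rows([
  [0,0,0,0,0,0,0],
  [0,0,0,0,0,0,0],
  [0,0,0,0,0,0,0],
  [0,0,0,0,0,0,0],
  [0,0,0,0,0,0,0],
  [0,0,0,0,0,0,0],
])

```text
time_s: 11.78
position: [0.502, -0.0294, 0.0018]
tcp_rot: [[0.375, 0.927, 0.0], [0.927, -0.375, -0.0], [0.0, 0.0, -1.0]]
force: [0.7, 1.0, 2.1]
opening: 0.271
grasp_force: 30.1
```

```bash
python3 f.py
python3 - <<'E'
from h import *
from rig import optics,read_state
import pickle
s=read_state();c=optics.capture('wrist');pickle.dump((s,c),open('w5.pkl','wb'));im=c['image'];I=np.eye(4)
y=mask(im,(20,110,90),(36,255,255),(230,0,420,250))
print('tip row',np.nonzero(y[:,292])[0][0],np.nonzero(y[:,355])[0][0],'slot',[r for r in range(150,230) if y[r,322]>0][0])
L=[]
for r in range(32,240,4):
    xs=np.nonzero(y[r])[0];hh=.0115 if r>110 else .0016+.0109*(r-28)/80
    L.append(onz(c,[[(xs[0]+xs[-1])/2,r]],float(Tof(s)[2,3])-hh,I)[0])
L=np.array(L);print(np.polyfit(L[:,0],L[:,1],1))
E
python3 go.py 0.528 0.0354 0.0625 68
```

```text
11.98 F [0.25 0.63 2.75] Ftool [ 0.68 -0.   -2.75] Mtool [ 0.061 -0.017 -0.007] p [ 0.502  -0.0294  0.0017]
tip row 24 23 slot 194
[-0.00389771  0.00022805]
row [0.005, -0.001, 0.001] [2.329, -0.0045, -2.0255] | t 12.0833 pos [ 0.502  -0.0294  0.0017] tiltxy [ 0.0004 -0.0001] F [0.5 0.6 3.7] op 0.272 gf 30.1 yaw 68.0
```

Call:
send_rows([
  [0,0,0,0,0,-0.3,0],
  [0,0,0,0,0,-1.1,0],
  [0,0,0,0,0,-2.0,0],
  [0,0,0,0.4,0,-2.15,0],
  [0,0,0,1.0,0,-2.15,0],
  [0,0,0,1.6,0,-2.15,0],
  [0,0,0,2.0,0,-2.15,0],
  [0,0,0,2.14,0,-2.12,0],
  [0,0,0,2.14,0,-2.08,0],
  [0,0,0,2.14,0,-2.05,0],
  [0,0,0,2.14,0,-2.03,0],
  [0,0,0,2.14,0,-2.03,0],
  [0,0,0,2.14,0,-2.03,0],
])

```text
time_s: 13.17
position: [0.5255, 0.0295, 0.0623]
tcp_rot: [[0.375, 0.927, -0.001], [0.927, -0.375, 0.0], [-0.0, -0.001, -1.0]]
force: [-0.0, -0.3, -1.2]
opening: 0.276
grasp_force: 30.1
```

```bash
python3 f.py
python3 - <<'E'
from h import *
from rig import optics,read_state
import pickle
s=read_state();c=optics.capture('wrist');pickle.dump((s,c),open('w6.pkl','wb'));im=c['image'];I=np.eye(4)
y=mask(im,(20,110,90),(36,255,255),(230,0,420,250))
print('tip row',np.nonzero(y[:,292])[0][0],np.nonzero(y[:,355])[0][0],'slot',[r for r in range(150,230) if y[r,322]>0][0])
cv2.imwrite('pics/w6.png',cv2.resize(im[0:100,250:400],None,fx=4,fy=4,interpolation=cv2.INTER_CUBIC))
E
```

```text
13.37 F [ 0.19  0.01 -0.67] Ftool [0.08 0.18 0.67] Mtool [ 0.04  -0.141 -0.009] p [0.5257 0.0296 0.0624]
tip row 25 25 slot 195
```

Call:
send_rows([
  [0,0,0,0.08,0,0,0],
  [0,0,0,0.16,0,0,0],
  [0,0,0,0.24,0,0,0],
  [0,0,0,0.32,0,0,0],
  [0,0,0,0.38,0,0,0],
  [0,0,0,0.43,0,0,0],
  [0,0,0,0.43,0,0,0],
])

```text
time_s: 14.05
position: [0.5309, 0.0424, 0.0625]
tcp_rot: [[0.374, 0.927, 0.0], [0.927, -0.374, 0.0], [0.0, 0.0, -1.0]]
force: [0.4, 0.1, -1.1]
opening: 0.274
grasp_force: 30.1
```

```bash
cat > chk.py <<'E'
import f
from h import *
from rig import optics,read_state
s=read_state();c=optics.capture('wrist');im=c['image']
y=mask(im,(20,110,90),(36,255,255),(230,0,420,250))
print('tip row',(np.nonzero(y[:,292])[0][:1]),np.nonzero(y[:,355])[0][:1],'slot',[r for r in range(150,230) if y[r,322]>0][:1])
T=Tof(s);w=np.linalg.inv(T)@[.5841,.1740,.086,1];print('spindle in tool mm',np.round(w[:3]*1e3,1),'op',s['opening'])
E
python3 chk.py
```

```text
14.25 F [ 0.29  0.21 -0.62] Ftool [0.3  0.19 0.62] Mtool [ 0.056 -0.11   0.008] p [0.5307 0.0422 0.0625]
tip row [0] [0] slot [195]
spindle in tool mm [ 1.424e+02  1.000e-01 -2.350e+01] op 0.27337192356037554
```

Call:
send_rows([
  [0,0,0,0.06,0,0,0],
  [0,0,0,0.12,0,0,0],
  [0,0,0,0.18,0,0,0],
  [0,0,0,0.24,0,0,0],
  [0,0,0,0.3,0,0,0],
  [0,0,0,0.36,0,0,0],
  [0,0,0,0.4,0,0,0],
  [0,0,0,0.4,0,0,0],
])

```text
time_s: 15.02
position: [0.5353, 0.0535, 0.0625]
tcp_rot: [[0.374, 0.927, 0.0], [0.927, -0.374, 0.0], [0.0, 0.0, -1.0]]
force: [0.1, 0.2, -0.8]
opening: 0.272
grasp_force: 30.1
```

```bash
python3 chk.py
```

```text
15.22 F [-0.02  0.39 -0.88] Ftool [ 0.35 -0.17  0.88] Mtool [ 0.016 -0.139  0.001] p [0.5352 0.0533 0.0625]
tip row [0] [0] slot [195]
spindle in tool mm [ 1.304e+02  1.000e-01 -2.350e+01] op 0.2718570054737658
```

Call:
send_rows([
  [0,0,0,0.05,0,0.01,0],
  [0,0,0,0.1,0,0.02,0],
  [0,0,0,0.15,0,0.02,0],
  [0,0,0,0.2,0,0.02,0],
  [0,0,0,0.25,0,0.02,0],
  [0,0,0,0.3,0,0.02,0],
  [0,0,0,0.33,0,0.02,0],
  [0,0,0,0.33,0,0.02,0],
])

```text
time_s: 15.98
position: [0.539, 0.0626, 0.0619]
tcp_rot: [[0.374, 0.927, 0.0], [0.927, -0.374, 0.0], [0.0, 0.0, -1.0]]
force: [0.4, 0.0, -1.4]
opening: 0.271
grasp_force: 30.1
```

```bash
python3 chk.py
```

```text
16.18 F [ 0.3  -0.37 -1.02] Ftool [-0.23  0.42  1.02] Mtool [ 0.042 -0.19   0.008] p [0.5389 0.0625 0.0619]
tip row [3] [11] slot [195]
spindle in tool mm [ 1.205e+02  1.000e-01 -2.410e+01] op 0.27575352037999057
```

Call:
send_rows([
  [0,0,0,0.05,0,0,0],
  [0,0,0,0.1,0,0,0],
  [0,0,0,0.15,0,0,0],
  [0,0,0,0.2,0,0,0],
  [0,0,0,0.25,0,0,0],
  [0,0,0,0.27,0,0,0],
  [0,0,0,0.27,0,0,0],
])

```text
time_s: 16.87
position: [0.542, 0.0701, 0.0619]
tcp_rot: [[0.374, 0.927, 0.0], [0.927, -0.374, 0.0], [0.0, 0.0, -1.0]]
force: [-0.5, -0.2, 0.1]
opening: 0.274
grasp_force: 30.1
```

```bash
python3 chk.py
python3 - <<'E'
import cv2
from rig import optics
c=optics.capture('side')['image'];w=optics.capture('wrist')['image']
cv2.imwrite('pics/a.png',w)
a=cv2.resize(w[0:140,250:400],(600,560),interpolation=cv2.INTER_CUBIC);cv2.imwrite('pics/last.png',a)
E
```

```text
17.07 F [-0.2   0.23 -0.61] Ftool [ 0.14 -0.28  0.61] Mtool [ 0.016 -0.163 -0.016] p [0.542  0.07   0.0619]
tip row [19] [25] slot [195]
spindle in tool mm [ 1.124e+02  1.000e-01 -2.410e+01] op 0.2733421399961702
```

View pics/last.png

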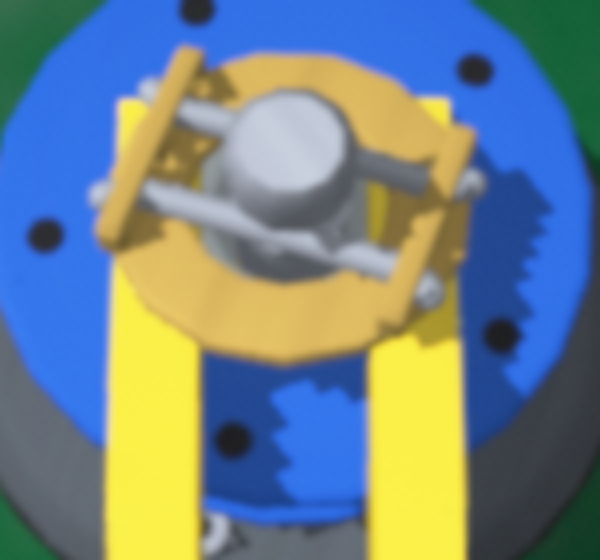

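The last picture shows both prongs under the brass clip, with tips emerging at (120,105) and (445,105). The spindle (295,140) sits centrally between the prongs and the spring legs are still on the spindle. I go on by force.

Call:
send_rows([
  [0,0,0,0.05,0,0,0],
  [0,0,0,0.1,0,0,0],
  [0,0,0,0.15,0,0,0],
  [0,0,0,0.2,0,0,0],
  [0,0,0,0.25,0,0,0],
  [0,0,0,0.3,0,0,0],
  [0,0,0,0.3,0,0,0],
])

```text
time_s: 17.85
position: [0.5454, 0.0786, 0.0619]
tcp_rot: [[0.374, 0.927, 0.0], [0.927, -0.374, 0.0], [0.0, 0.0, -1.0]]
force: [-0.5, 0.4, -1.8]
opening: 0.272
grasp_force: 30.1
```

Call:
send_rows([
  [0,0,0,0.05,0,0,0],
  [0,0,0,0.1,0,0,0],
  [0,0,0,0.15,0,0,0],
  [0,0,0,0.2,0,0,0],
  [0,0,0,0.2,0,0,0],
])

```text
time_s: 18.27
position: [0.5477, 0.0841, 0.0619]
tcp_rot: [[0.374, 0.927, 0.0], [0.927, -0.374, 0.0], [0.0, 0.0, -1.0]]
force: [-0.3, -1.0, -1.7]
opening: 0.272
grasp_force: 30.2
```

```bash
python3 chk.py
```

```text
18.47 F [-0.16 -0.2  -1.12] Ftool [-0.25 -0.08  1.12] Mtool [ 0.073 -0.197 -0.002] p [0.5477 0.0841 0.0619]
tip row [25] [25] slot [195]
spindle in tool mm [ 97.2   0.1 -24.1] op 0.2757964311637051
```

Call:
send_rows([
  [0,0,0,0.05,0,0,0],
  [0,0,0,0.1,0,0,0],
  [0,0,0,0.15,0,0,0],
  [0,0,0,0.2,0,0,0],
  [0,0,0,0.25,0,0,0],
  [0,0,0,0.25,0,0,0],
])

```text
time_s: 19.07
position: [0.5503, 0.0909, 0.0619]
tcp_rot: [[0.374, 0.927, -0.0], [0.927, -0.374, -0.0], [-0.0, -0.0, -1.0]]
force: [-0.6, -1.2, -1.3]
opening: 0.271
grasp_force: 30.2
```

Call:
send_rows([
  [0,0,0,0.05,0,0,0],
  [0,0,0,0.1,0,0,0],
  [0,0,0,0.15,0,0,0],
  [0,0,0,0.2,0,0,0],
  [0,0,0,0.2,0,0,0],
])

```text
time_s: 19.48
position: [0.553, 0.0968, 0.0619]
tcp_rot: [[0.374, 0.927, 0.001], [0.927, -0.374, 0.0], [0.001, 0.001, -1.0]]
force: [0.2, -0.4, -2.4]
opening: 0.271
grasp_force: 30.2
```

```bash
python3 chk.py
```

```text
19.68 F [ 0.57  0.01 -1.15] Ftool [0.23 0.52 1.15] Mtool [ 0.021 -0.17  -0.014] p [0.5529 0.0966 0.0619]
tip row [24] [24] slot [150]
spindle in tool mm [ 83.7   0.  -24. ] op 0.27655392653968
```

Call:
send_rows([
  [0,0,0,0.05,0,0,0],
  [0,0,0,0.1,0,0,0],
  [0,0,0,0.15,0,0,0],
  [0,0,0,0.2,0,0,0],
  [0,0,0,0.25,0,0,0],
  [0,0,0,0.3,0,0,0],
  [0,0,0,0.3,0,0,0],
])

```text
time_s: 20.37
position: [0.5562, 0.105, 0.0619]
tcp_rot: [[0.374, 0.927, 0.0], [0.927, -0.374, 0.0], [0.0, 0.0, -1.0]]
force: [-0.4, -1.1, -1.0]
opening: 0.274
grasp_force: 30.2
```

Call:
send_rows([
  [0,0,0,0.05,0,0,0],
  [0,0,0,0.1,0,0,0],
  [0,0,0,0.15,0,0,0],
  [0,0,0,0.2,0,0,0],
  [0,0,0,0.2,0,0,0],
])

```text
time_s: 20.78
position: [0.5584, 0.1105, 0.0619]
tcp_rot: [[0.374, 0.927, 0.0], [0.927, -0.374, 0.0], [0.0, 0.0, -1.0]]
force: [0.9, 0.1, -0.9]
opening: 0.271
grasp_force: 30.2
```

```bash
python3 chk.py
```

```text
20.98 F [ 0.13  0.18 -0.66] Ftool [0.21 0.05 0.66] Mtool [ 0.043 -0.122 -0.006] p [0.5583 0.1103 0.0619]
tip row [24] [24] slot [174]
spindle in tool mm [ 68.9   0.1 -24.1] op 0.27168536107539537
```

Call:
send_rows([
  [0,0,0,0.05,0,0,0],
  [0,0,0,0.1,0,0,0],
  [0,0,0,0.15,0,0,0],
  [0,0,0,0.2,0,0,0],
  [0,0,0,0.25,0,0,0],
  [0,0,0,0.27,0,0,0],
  [0,0,0,0.27,0,0,0],
])

```text
time_s: 21.67
position: [0.5613, 0.118, 0.0619]
tcp_rot: [[0.374, 0.927, 0.0], [0.927, -0.374, 0.0], [0.0, 0.0, -1.0]]
force: [-0.3, -0.1, -0.4]
opening: 0.273
grasp_force: 30.2
```

```bash
python3 chk.py
```

```text
21.87 F [-0.17  0.15 -0.92] Ftool [ 0.07 -0.21  0.92] Mtool [ 0.042 -0.12   0.004] p [0.5612 0.1178 0.0619]
tip row [24] [24] slot [194]
spindle in tool mm [ 60.8   0.1 -24.1] op 0.27440028843806175
```

Call:
send_rows([
  [0,0,0,0.02,0,0,0],
  [0,0,0,0.04,0,0,0],
  [0,0,0,0.04,0,0,0],
])

```text
time_s: 22.22
position: [0.5618, 0.1189, 0.0619]
tcp_rot: [[0.375, 0.927, 0.0], [0.927, -0.375, 0.0], [0.0, 0.0, -1.0]]
force: [0.4, -0.1, -0.9]
opening: 0.274
grasp_force: 30.2
```

Call:
send_rows([
  [0,0,0,0.02,0,0,0],
  [0,0,0,0.02,0,0,0],
  [0,0,0,0.02,0,0,0],
])

```text
time_s: 22.47
position: [0.562, 0.1194, 0.0619]
tcp_rot: [[0.374, 0.927, 0.0], [0.927, -0.374, -0.0], [0.0, 0.0, -1.0]]
force: [-1.2, 0.1, -0.8]
opening: 0.274
grasp_force: 30.2
```

Call:
send_rows([
  [0,0,0,0.02,0,0,0],
  [0,0,0,0.02,0,0,0],
  [0,0,0,0.02,0,0,0],
])

```text
time_s: 22.72
position: [0.5622, 0.12, 0.0619]
tcp_rot: [[0.374, 0.927, -0.0], [0.927, -0.374, -0.0], [-0.0, -0.0, -1.0]]
force: [0.2, 1.1, -0.6]
opening: 0.273
grasp_force: 30.2
```

```bash
python3 chk.py
```

```text
22.92 F [-0.22  0.24 -0.46] Ftool [ 0.14 -0.29  0.46] Mtool [ 0.043 -0.148 -0.034] p [0.5622 0.12   0.0619]
tip row [24] [24] slot [201]
spindle in tool mm [ 58.3   0.1 -24.1] op 0.2747086215436432
```

Now about 1 mm or less should remain.

Call:
send_rows([
  [0,0,0,0.015,0,0,0],
  [0,0,0,0.015,0,0,0],
  [0,0,0,0.015,0,0,0],
])

```text
time_s: 23.27
position: [0.5623, 0.1204, 0.0619]
tcp_rot: [[0.375, 0.927, -0.0], [0.927, -0.375, -0.0], [-0.0, -0.0, -1.0]]
force: [-0.8, 0.1, -0.8]
opening: 0.278
grasp_force: 30.2
```

Call:
send_rows([
  [0,0,0,0.015,0,0,0],
  [0,0,0,0.015,0,0,0],
  [0,0,0,0.015,0,0,0],
])

```text
time_s: 23.52
position: [0.5625, 0.1208, 0.0619]
tcp_rot: [[0.374, 0.927, 0.0], [0.927, -0.374, -0.0], [-0.0, 0.0, -1.0]]
force: [0.6, -0.1, -1.3]
opening: 0.273
grasp_force: 30.2
```

```bash
python3 chk.py
```

```text
23.72 F [ 0.51  0.26 -0.67] Ftool [0.43 0.37 0.67] Mtool [ 0.053 -0.123  0.004] p [0.5625 0.1208 0.0619]
tip row [24] [24] slot [203]
spindle in tool mm [ 57.4   0.1 -24.1] op 0.26950851891303124
```

Call:
send_rows([
  [0,0,0,0.015,0,0,0],
  [0,0,0,0.015,0,0,0],
  [0,0,0,0.015,0,0,0],
])

```text
time_s: 24.07
position: [0.5627, 0.1212, 0.0619]
tcp_rot: [[0.375, 0.927, 0.0], [0.927, -0.375, 0.0], [0.0, 0.0, -1.0]]
force: [-0.2, -0.2, -0.1]
opening: 0.273
grasp_force: 30.2
```

Call:
send_rows([
  [0,0,0,0.015,0,0,0],
  [0,0,0,0.015,0,0,0],
  [0,0,0,0.015,0,0,0],
])

```text
time_s: 24.32
position: [0.5629, 0.1216, 0.0619]
tcp_rot: [[0.374, 0.927, 0.0], [0.927, -0.374, -0.0], [-0.0, 0.0, -1.0]]
force: [-0.5, 1.0, -0.9]
opening: 0.275
grasp_force: 30.2
```

Call:
send_rows([
  [0,0,0,0.015,0,0,0],
  [0,0,0,0.015,0,0,0],
  [0,0,0,0.015,0,0,0],
])

```text
time_s: 24.57
position: [0.563, 0.1221, 0.0619]
tcp_rot: [[0.375, 0.927, 0.0], [0.927, -0.375, 0.0], [0.0, 0.0, -1.0]]
force: [-0.4, 0.3, -0.4]
opening: 0.272
grasp_force: 30.2
```

```bash
python3 chk.py
```

```text
24.77 F [-0.4   0.32 -0.79] Ftool [ 0.15 -0.49  0.79] Mtool [ 0.025 -0.142 -0.014] p [0.563  0.122  0.0619]
tip row [24] [24] slot [150]
spindle in tool mm [ 56.1   0.1 -24.1] op 0.27207364470698153
```

Call:
send_rows([
  [0,0,0,0.015,0,0,0],
  [0,0,0,0.015,0,0,0],
  [0,0,0,0.015,0,0,0],
])

```text
time_s: 25.12
position: [0.5632, 0.1225, 0.0619]
tcp_rot: [[0.375, 0.927, -0.0], [0.927, -0.375, 0.0], [0.0, -0.0, -1.0]]
force: [0.2, 0.1, 0.3]
opening: 0.273
grasp_force: 30.2
```

Call:
send_rows([
  [0,0,0,0.015,0,0,0],
  [0,0,0,0.015,0,0,0],
  [0,0,0,0.015,0,0,0],
])

```text
time_s: 25.37
position: [0.5633, 0.1229, 0.0619]
tcp_rot: [[0.375, 0.927, 0.0], [0.927, -0.375, 0.0], [0.0, 0.0, -1.0]]
force: [1.5, 0.1, -0.3]
opening: 0.275
grasp_force: 30.2
```

Call:
send_rows([
  [0,0,0,0.015,0,0,0],
  [0,0,0,0.015,0,0,0],
  [0,0,0,0.015,0,0,0],
])

```text
time_s: 25.62
position: [0.5633, 0.123, 0.0619]
tcp_rot: [[0.374, 0.927, -0.0], [0.927, -0.374, -0.0], [-0.001, -0.0, -1.0]]
force: [-0.2, -1.8, -0.8]
opening: 0.275
grasp_force: 30.2
```

```bash
python3 chk.py
python3 - <<'E'
from rig import optics
im=optics.capture('wrist')['image'];print([(v,im[v,322].tolist()) for v in range(120,236,5)])
E
```

```text
25.82 F [-0.46 -1.94 -0.75] Ftool [-1.97  0.3   0.75] Mtool [ 0.022 -0.426  0.02 ] p [0.5633 0.1231 0.0619]
tip row [24] [24] slot [150]
spindle in tool mm [ 55.    0.2 -24.2] op 0.2710629858978337
[(120, [231, 113, 50]), (125, [152, 74, 35]), (130, [213, 101, 44]), (135, [101, 168, 198]), (140, [98, 190, 225]), (145, [97, 187, 222]), (150, [97, 187, 221]), (155, [96, 151, 175]), (160, [164, 153, 146]), (165, [198, 184, 177]), (170, [142, 132, 126]), (175, [207, 193, 185]), (180, [209, 194, 186]), (185, [213, 198, 190]), (190, [213, 198, 190]), (195, [209, 194, 186]), (200, [145, 135, 130]), (205, [201, 187, 180]), (210, [102, 188, 222]), (215, [97, 187, 222]), (220, [96, 183, 219]), (225, [92, 177, 211]), (230, [63, 229, 246]), (235, [66, 236, 250])]
```

Contact at -2 N; a little more for 3–8 N.

Call:
send_rows([
  [0,0,0,0.01,0,0,0],
  [0,0,0,0.01,0,0,0],
  [0,0,0,0.01,0,0,0],
])

```text
time_s: 26.22
position: [0.5633, 0.1232, 0.0619]
tcp_rot: [[0.374, 0.927, -0.001], [0.927, -0.374, -0.001], [-0.001, -0.0, -1.0]]
force: [-1.7, -3.4, -0.4]
opening: 0.272
grasp_force: 30.3
```

```bash
python3 chk.py
```

```text
26.42 F [-1.36 -4.11  0.11] Ftool [-4.32  0.28 -0.11] Mtool [-0.032 -0.931  0.027] p [0.5633 0.1232 0.0619]
tip row [24] [24] slot [150]
spindle in tool mm [ 54.8   0.2 -24.2] op 0.2739058958803978
```

It is home at 4.3 N. I ease off slightly, then lift in small steps and watch the pitch.

Call:
send_rows([
  [0,0,0,-0.025,0,0,0],
  [0,0,0,-0.025,0,-0.04,0],
  [0,0,0,-0.025,0,-0.08,0],
  [0,0,0,-0.025,0,-0.12,0],
  [0,0,0,-0.025,0,-0.15,0],
  [0,0,0,-0.025,0,-0.15,0],
])

```text
time_s: 27.02
position: [0.5633, 0.1232, 0.0665]
tcp_rot: [[0.374, 0.927, 0.0], [0.927, -0.374, 0.0], [0.0, -0.0, -1.0]]
force: [-1.0, -1.1, -1.1]
opening: 0.272
grasp_force: 30.1
```

```bash
python3 chk.py
python3 - <<'E'
from rig import optics
im=optics.capture('wrist')['image'];print([(v,im[v,322].tolist()) for v in range(126,240,6)])
E
```

```text
27.22 F [-0.74 -0.79 -0.76] Ftool [-1.01 -0.39  0.76] Mtool [ 0.108 -0.373 -0.022] p [0.5635 0.1231 0.0666]
tip row [24] [24] slot [150]
spindle in tool mm [ 54.9  -0.1 -19.3] op 0.27353171835808937
[(126, [145, 71, 34]), (132, [141, 75, 50]), (138, [97, 188, 223]), (144, [96, 185, 221]), (150, [97, 185, 221]), (156, [121, 145, 153]), (162, [194, 181, 173]), (168, [151, 140, 134]), (174, [208, 194, 186]), (180, [209, 194, 186]), (186, [214, 198, 190]), (192, [212, 197, 189]), (198, [149, 138, 133]), (204, [206, 192, 184]), (210, [100, 185, 220]), (216, [96, 183, 219]), (222, [94, 181, 217]), (228, [68, 234, 248]), (234, [66, 236, 250])]
```

Call:
send_rows([
  [0,0,0,-0.02,0,-0.05,0],
  [0,0,0,-0.04,0,-0.12,0],
  [0,0,0,-0.04,0,-0.2,0],
  [0,0,0,-0.04,0,-0.3,0],
  [0,0,0,-0.04,0,-0.4,0],
  [0,0,0,-0.04,0,-0.5,0],
  [0,0,0,-0.04,0,-0.6,0],
  [0,0,0,-0.04,0,-0.6,0],
])

```text
time_s: 28.03
position: [0.5634, 0.1218, 0.0852]
tcp_rot: [[0.375, 0.927, 0.002], [0.927, -0.375, 0.0], [0.001, 0.001, -1.0]]
force: [-0.1, -0.0, -0.4]
opening: 0.273
grasp_force: 30.1
```

```bash
python3 chk.py
python3 - <<'E'
from rig import optics
im=optics.capture('wrist')['image'];print([(v,im[v,322].tolist()) for v in range(126,240,6)])
E
```

```text
28.23 F [ 0.48 -0.14 -0.74] Ftool [0.05 0.5  0.74] Mtool [ 0.065 -0.123 -0.003] p [0.5631 0.1218 0.0847]
tip row [24] [24] slot [150]
spindle in tool mm [56.5  0.2 -1.8] op 0.2711219859706419
[(126, [230, 112, 50]), (132, [206, 97, 43]), (138, [97, 187, 222]), (144, [96, 186, 222]), (150, [97, 186, 221]), (156, [83, 157, 188]), (162, [107, 99, 95]), (168, [176, 164, 157]), (174, [184, 171, 164]), (180, [215, 200, 192]), (186, [189, 175, 168]), (192, [230, 229, 221]), (198, [195, 182, 175]), (204, [124, 207, 224]), (210, [99, 190, 224]), (216, [97, 184, 221]), (222, [96, 182, 218]), (228, [59, 169, 195]), (234, [68, 237, 250])]
```

Call:
send_rows([
  [0,0,0,0,0,-0.1,0],
  [0,0,0,0,0,-0.3,0],
  [0,0,0,0,0,-0.55,0],
  [0,0,0,0,0,-0.8,0],
  [0,0,0,-0.1,0.01,-1.0,0],
  [0,0,0,-0.3,0.03,-1.1,0],
  [0,0,0,-0.6,0.06,-1.1,0],
  [0,0,0,-1.0,0.1,-1.1,0],
  [0,0,0,-1.5,0.15,-1.1,0],
  [0,0,0,-2.1,0.22,-1.1,0],
  [0,0,0,-2.7,0.3,-1.1,0],
  [0,0,0,-3.3,0.4,-1.1,0],
  [0,0,0,-3.9,0.5,-1.1,0],
  [0,0,0,-4.5,0.6,-1.1,0],
  [0,0,0,-5.1,0.7,-1.1,0],
  [0,0,0,-5.7,0.8,-1.1,0],
  [0,0,0,-6.3,0.9,-1.1,0],
  [0,0,0,-6.8,1.0,-1.1,0],
  [0,0,0,-7.2,1.08,-1.1,0],
  [0,0,0,-7.5,1.14,-1.1,0],
])

```text
time_s: 30.05
position: [0.5094, -0.1014, 0.1172]
tcp_rot: [[0.376, 0.927, -0.001], [0.927, -0.376, 0.0], [-0.0, -0.001, -1.0]]
force: [-0.6, -0.2, -0.9]
opening: 0.272
grasp_force: 30.1
```

Call:
send_rows([
  [0,0,0,-0.25,0,0,0],
  [0,0,0,-0.45,0,0,0],
  [0,0,0,-0.6,0,0,0],
  [0,0,0,-0.7,0,0.1,0],
  [0,0,0,-0.7,0,0.3,0],
  [0,0,0,-0.7,0,0.7,0],
  [0,0,0,-0.7,0,1.2,0],
  [0,0,0,-0.7,0,1.8,0],
  [0,0,0,-0.7,0,2.4,0],
  [0,0,0,-0.7,0,2.8,0],
  [0,0,0,-0.7,0,3.1,0],
  [0,0,0,-0.7,0,3.3,0],
  [0,0,0,-0.7,0,3.4,0],
  [0,0,0,-0.7,0,3.4,0],
  [0,0,0,-0.7,0,3.4,0],
])

```text
time_s: 31.3
position: [0.5028, -0.1192, 0.0157]
tcp_rot: [[0.374, 0.927, 0.001], [0.927, -0.374, -0.0], [-0.0, 0.001, -1.0]]
force: [-0.6, 0.3, -1.2]
opening: 0.275
grasp_force: 30.1
```

```bash
python3 chk.py
python3 - <<'E'
from rig import optics
im=optics.capture('wrist')['image'];print([(v,im[v,322].tolist()) for v in range(126,240,6)])
E
```

```text
31.5 F [-0.04 -0.01 -0.76] Ftool [-0.03 -0.03  0.76] Mtool [ 0.027 -0.164 -0.004] p [ 0.5029 -0.1193  0.0159]
tip row [25] [25] slot [150]
spindle in tool mm [302.4 -34.4 -70.1] op 0.2715333056606921
[(126, [71, 108, 42]), (132, [75, 111, 48]), (138, [113, 202, 231]), (144, [112, 202, 232]), (150, [112, 200, 230]), (156, [107, 191, 222]), (162, [75, 111, 46]), (168, [193, 183, 172]), (174, [203, 189, 183]), (180, [77, 113, 51]), (186, [75, 112, 47]), (192, [77, 117, 58]), (198, [216, 203, 196]), (204, [173, 208, 216]), (210, [113, 203, 232]), (216, [110, 195, 227]), (222, [109, 195, 225]), (228, [94, 224, 242]), (234, [84, 249, 254])]
```

Call:
send_rows([
  [0,0,0,0,0,0.2,0],
  [0,0,0,0,0,0.35,0],
  [0,0,0,0,0,0.43,0],
  [0,0,0,0,0,0.47,0],
  [0,0,0,0,0,0.47,0],
  [0,0,0,0,0,0.47,0],
  [0,0,0,0,0,0.47,0.3],
  [0,0,0,0,0,0.47,0.35],
  [0,0,0,0,0,0.47,0.5],
  [0,0,0,0,0,0.47,0.5],
  [0,0,0,0,0,0.3,0.5],
  [0,0,0,0,0,0,0.5],
  [0,0,0,0,0,-1.0,0.5],
  [0,0,0,0,0,-2.2,0.8],
  [0,0,0,0,0,-3.5,1],
  [0,0,0,0,0,-4.8,1],
  [0,0,0,0,0,-5.0,1],
  [0,0,0,0,0,-5.0,1],
])

```text
time_s: 33.15
position: [0.5045, -0.12, 0.1692]
tcp_rot: [[0.374, 0.927, 0.008], [0.927, -0.374, -0.004], [-0.001, 0.008, -1.0]]
force: [0.1, 0.6, -0.3]
opening: 0.795
grasp_force: 0.0
```

Run:
```python
import pickle;from h import *;import go
from rig import read_state,optics
go.plan([.5841,.174,.16],68)
s=read_state();W=optics.capture('wrist');S=optics.capture('scene');D=optics.capture('side');pickle.dump((s,W,S,D),open('w7.pkl','wb'))
# fork + clip
y=mask(W['image'],(20,150,90),(36,255,255),(200,0,480,262));P=pts(y);T=Tof(s);print('yellow',len(P),onz(W,[P.mean(0)],.01,T))
b=mask(W['image'],(15,60,120),(24,200,255),(200,0,480,262));q=pts(b);print('brass',len(q),onz(W,[q.mean(0)],.014,T) if len(q) else '')
# tray: bright/grey low-sat quad in scene and side
for c,box,nm in((S,(245,245,340,325),'scene'),(D,(245,245,318,295),'side')):
    h=cv2.cvtColor(c['image'],cv2.COLOR_BGR2HSV);m=((h[...,1]<45)&(h[...,2]>90)).astype(np.uint8)*255
    n=np.zeros_like(m);x0,y0,x1,y1=box;n[y0:y1,x0:x1]=m[y0:y1,x0:x1]
    k,l,st,_=cv2.connectedComponentsWithStats(n);i=1+np.argmax(st[1:,4]);n=(l==i).astype(np.uint8)
    ct=max(cv2.findContours(n,0,2)[0],key=cv2.contourArea);hu=cv2.convexHull(ct)
    for e in np.arange(1,12,.5):
        ap=cv2.approxPolyDP(hu,e,True)
        if len(ap)<=4: break
    ap=ap[:,0].astype(float);w=onz(c,ap,.012);print(nm,ap.tolist(),np.round(w[:,:2],4).tolist(),'c',np.round(w.mean(0),4),'edges',np.round(np.linalg.norm(np.roll(w,-1,0)-w,axis=1),4))
```

```text
row [0.097, 0.006, 0.004] [10.0807, -1.21, 0.2897] | t 33.15 pos [ 0.5045 -0.12    0.1692] tiltxy [ 0.0076 -0.0037] F [ 0.1  0.6 -0.3] op 0.795 gf 0.0 yaw 68.02
yellow 2087 [[ 0.53221796 -0.04755768  0.01      ]]
brass 994 [[ 0.5210445  -0.06631728  0.014     ]]
scene [[288.0, 254.0], [329.0, 276.0], [297.0, 313.0], [254.0, 286.0]] [[0.5244, 0.3646], [0.5385, 0.2274], [0.3956, 0.207], [0.3845, 0.3496]] c [0.4607 0.2872 0.012 ] edges [0.1379 0.1443 0.143  0.1407]
side [[304.0, 279.0], [263.0, 293.0], [253.0, 262.0], [282.0, 256.0]] [[0.5156, 0.2007], [0.3906, 0.1522], [0.386, 0.3363], [0.4787, 0.355]] c [0.4427 0.261  0.012 ] edges [0.1341 0.1842 0.0946 0.1586]
```

Fork and clip are down together: brass at (0.521, -0.066), right on the seat. The tray centre is about (0.461, 0.287). Now to the reel.

Call:
send_rows([
  [0,0,0,1.2,-0.14,0,1],
  [0,0,0,2.5,-0.29,0,1],
  [0,0,0,3.8,-0.44,0,1],
  [0,0,0,5.1,-0.58,0,1],
  [0,0,0,6.4,-0.73,0,1],
  [0,0,0,7.7,-0.88,0,1],
  [0,0,0,8.9,-1.02,0,1],
  [0,0,0,9.7,-1.12,0,1],
  [0,0,0,10.08,-1.16,0,1],
  [0,0,0,10.08,-1.16,0,1],
  [0,0,0,10.08,-1.16,0,1],
  [0,0,0,10.08,-1.16,0,1],
])

```text
time_s: 34.3
position: [0.5825, 0.1726, 0.1643]
tcp_rot: [[0.376, 0.927, -0.003], [0.927, -0.376, -0.001], [-0.002, -0.002, -1.0]]
force: [0.3, -0.3, -0.4]
opening: 1.0
grasp_force: 0.0
```

Run:
```python
import pickle;from h import *;import go
from rig import read_state,optics
go.plan([.5841,.174,.039],68)
s=read_state();c=optics.capture('wrist');T=Tof(s);pickle.dump((s,c),open('w8.pkl','wb'))
print('exp spindle',proj(c,[.5841,.174,.086],T))
h=cv2.cvtColor(c['image'],cv2.COLOR_BGR2HSV);m=((h[...,0]>100)&(h[...,0]<125)&(h[...,1]>120)).astype(np.uint8);m[:,:200]=0;m[:,450:]=0
n,l,st,ce=cv2.connectedComponentsWithStats(m);i=1+np.argmax(st[1:,4]);print(st[i],ce[i])
ct=max(cv2.findContours((l==i).astype(np.uint8),0,2)[0],key=cv2.contourArea)[:,0].astype(float)
w=onz(c,ct,.06,T)
A=np.c_[2*w[:,:2],np.ones(len(w))]
for it in range(8):
    x=np.linalg.lstsq(A,(w[:,:2]**2).sum(1),rcond=None)[0];r=np.sqrt(x[2]+x[0]**2+x[1]**2);e=np.abs(np.linalg.norm(w[:,:2]-x[:2],axis=1)-r)
    k=e<max(.0015,np.median(e)*1.5);w=w[k];A=A[k]
print('flange circle',x[:2],r,len(w),'tool',np.linalg.inv(T)@np.r_[x[:2],.06,1])
```

```text
row [-0.026, 0.023, -0.012] [0.0708, 0.043, 4.1771] | t 34.3 pos [0.5825 0.1726 0.1643] tiltxy [-0.0029 -0.001 ] F [ 0.3 -0.3 -0.4] op 1.0 gf 0.0 yaw 67.94
exp spindle [[323.10458563 251.25907954]]
[ 278  188   92   95 5347] [323.71722461 234.93211146]
flange circle [0.58585936 0.17652472] 0.03437944257745026 108 tool [0.00508065 0.00192573 0.1043056  1.        ]
```

Call:
send_rows([
  [0,0,0,0.07,0.03,0.6,1],
  [0,0,0,0.07,0.03,1.6,1],
  [0,0,0,0.07,0.03,2.6,1],
  [0,0,0,0.07,0.03,3.4,1],
  [0,0,0,0.07,0.03,3.9,1],
  [0,0,0,0.07,0.03,4.15,1],
  [0,0,0,0.07,0.03,4.2,1],
  [0,0,0,0.07,0.03,4.2,1],
  [0,0,0,0.07,0.03,4.2,1],
])

```text
time_s: 35.1
position: [0.586, 0.1754, 0.0406]
tcp_rot: [[0.375, 0.927, 0.002], [0.927, -0.375, 0.0], [0.001, 0.002, -1.0]]
force: [-0.5, 0.9, 0.1]
opening: 0.999
grasp_force: 0.0
```

```bash
python3 go.py .5853 .1758 .039 68
```

```text
row [0.021, -0.011, -0.009] [0.0032, -0.0273, 0.0517] | t 35.1 pos [0.586  0.1754 0.0406] tiltxy [0.0021 0.0002] F [-0.5  0.9  0.1] op 0.999 gf 0.0 yaw 67.96
```

Close in place and check the lateral force, then lift.

Call:
send_rows([
  [0,0,0,0,0,0.03,0.85],
  [0,0,0,0,0,0.03,0.8],
  [0,0,0,0,0,0.03,0.78],
  [0,0,0,0,0,0.03,0.7],
  [0,0,0,0,0,0.03,0.7],
  [0,0,0,0,0,0.03,0.7],
  [0,0,0,0,0,0.03,0.7],
])

```text
time_s: 35.68
position: [0.5853, 0.176, 0.0391]
tcp_rot: [[0.374, 0.927, 0.001], [0.927, -0.374, 0.0], [0.0, 0.001, -1.0]]
force: [-2.1, -0.2, 3.9]
opening: 0.753
grasp_force: 29.9
```

```bash
python3 f.py; python3 go.py .461 .287 .026 68
```

```text
35.88 F [-0.91  0.17  4.75] Ftool [-0.18 -0.91 -4.75] Mtool [ 0.144 -0.131  0.023] p [0.5853 0.176  0.039 ]
row [0.007, -0.005, 0.001] [1.8774, -5.2283, 0.4316] | t 35.9333 pos [0.5853 0.176  0.039 ] tiltxy [0.0007 0.0002] F [-0.8  1.4  4.7] op 0.754 gf 29.9 yaw 68.01
```

Call:
send_rows([
  [0,0,0,0,0,-0.05,0.7],
  [0,0,0,0,0,-0.15,0.7],
  [0,0,0,0,0,-0.3,0.7],
  [0,0,0,0,0,-0.45,0.7],
  [0,0,0,0,0,-0.45,0.7],
])

```text
time_s: 36.35
position: [0.5857, 0.176, 0.0529]
tcp_rot: [[0.375, 0.927, 0.002], [0.927, -0.375, 0.0], [0.001, 0.001, -1.0]]
force: [0.0, -0.1, -0.1]
opening: 0.75
grasp_force: 29.9
```

```bash
python3 f.py
python3 - <<'E'
from rig import read_state;s=read_state();print(s['opening'],s['grasp_force'])
E
```

```text
36.55 F [-0.37 -0.28 -0.34] Ftool [-0.4  -0.24  0.34] Mtool [ 0.05  -0.117 -0.017] p [0.5853 0.1759 0.0524]
0.7520783739317161 29.92412890016567
```

Call:
send_rows([
  [0,0,0,0,0,-0.2,0.7],
  [0,0,0,0,0,-0.6,0.7],
  [0,0,0,0,0,-1.1,0.7],
  [0,0,0,0,0,-1.6,0.7],
  [0,0,0,0,0,-2.1,0.7],
  [0,0,0,0,0,-2.5,0.7],
  [0,0,0,0,0,-2.65,0.7],
  [0,0,0,0,0,-2.65,0.7],
  [0,0,0,0,0,-2.65,0.7],
])

```text
time_s: 37.35
position: [0.5849, 0.1759, 0.1317]
tcp_rot: [[0.374, 0.927, 0.0], [0.927, -0.374, -0.0], [0.0, 0.0, -1.0]]
force: [-0.5, 0.1, -0.6]
opening: 0.756
grasp_force: 30.0
```

```bash
python3 f.py
cat > reel.py <<'E'
from h import *
from rig import read_state,optics
s=read_state();c=optics.capture('wrist');T=Tof(s);I=np.eye(4)
h=cv2.cvtColor(c['image'],cv2.COLOR_BGR2HSV);m=((h[...,0]>100)&(h[...,0]<125)&(h[...,1]>120)).astype(np.uint8);m[:,:200]=0;m[:,450:]=0;m[285:]=0
n,l,st,ce=cv2.connectedComponentsWithStats(m);i=1+np.argmax(st[1:,4]);print('blue',st[i],ce[i],'op',s['opening'])
S=optics.capture('scene');hs=cv2.cvtColor(S['image'],cv2.COLOR_BGR2HSV);mb=((hs[...,0]>100)&(hs[...,0]<122)&(hs[...,1]>150)&(hs[...,2]>60)).astype(np.uint8);mb[:150]=0;mb[:,:200]=0;mb[:,400:]=0
n,l,st,ce=cv2.connectedComponentsWithStats(mb)
for i in range(1,n):
    if st[i,4]>40: print('scene blue',st[i],ce[i])
print('expect reel top/bottom px',proj(S,(T@[0,0,.019,1])[:3]),proj(S,[T[0,3],T[1,3],T[2,3]-.023]))
E
python3 reel.py; python3 go.py .461 .287 .118 68
```

```text
37.55 F [-0.18 -0.08 -0.76] Ftool [-0.14 -0.14  0.76] Mtool [ 0.031 -0.116 -0.007] p [0.5845 0.1758 0.1309]
blue [ 250  224  144   61 6198] [321.52339464 258.69006131] op 0.7539142653807549
scene blue [280 150  17  18 228] [289.04824561 156.8377193 ]
scene blue [392 150   8  10  58] [396.32758621 154.24137931]
scene blue [344 230  29  31 436] [359.19954128 246.1559633 ]
scene blue [235 236  12  11  62] [240.82258065 241.08064516]
scene blue [332 384  25  23 198] [343.74747475 395.12121212]
expect reel top/bottom px [[357.15814381 249.39081812]] [[357.08439407 250.50831605]]
row [-0.013, 0.007, 0.001] [1.8912, -5.211, 0.4315] | t 37.7 pos [0.5847 0.1758 0.1308] tiltxy [-0.0013 -0.0001] F [ 0.1 -0.5 -0.8] op 0.752 gf 30.0 yaw 68.0
```

Call:
send_rows([
  [0,0,0,0.15,-0.4,0,0.7],
  [0,0,0,0.5,-1.3,0,0.7],
  [0,0,0,0.9,-2.4,0,0.7],
  [0,0,0,1.3,-3.5,0,0.7],
  [0,0,0,1.6,-4.5,0,0.7],
  [0,0,0,1.85,-5.05,0,0.7],
  [0,0,0,1.89,-5.21,0.1,0.7],
  [0,0,0,1.89,-5.21,0.6,0.7],
  [0,0,0,1.89,-5.21,1.3,0.7],
  [0,0,0,1.89,-5.21,2.0,0.7],
  [0,0,0,1.89,-5.21,2.6,0.7],
  [0,0,0,1.89,-5.21,3.0,0.7],
  [0,0,0,1.89,-5.21,3.25,0.7],
  [0,0,0,1.89,-5.21,3.25,0.7],
  [0,0,0,1.89,-5.21,3.25,0.7],
])

```text
time_s: 38.95
position: [0.4616, 0.2868, 0.0338]
tcp_rot: [[0.375, 0.927, -0.0], [0.927, -0.375, -0.0], [-0.0, -0.0, -1.0]]
force: [0.2, -0.4, -1.6]
opening: 0.754
grasp_force: 30.0
```

```bash
python3 f.py; python3 reel.py;python3 go.py .461 .287 .0262 68
python3 - <<'E'
import pickle;from h import *
from rig import read_state,optics
s=read_state();c=optics.capture('wrist');T=Tof(s)
h=cv2.cvtColor(c['image'],cv2.COLOR_BGR2HSV);m=((h[...,1]<60)&(h[...,2]>90)).astype(np.uint8);m[250:]=0
n,l,st,ce=cv2.connectedComponentsWithStats(m);i=1+np.argmax(st[1:,4]);print(st[i],ce[i])
ct=max(cv2.findContours((l==i).astype(np.uint8),0,2)[0],key=cv2.contourArea);ap=cv2.approxPolyDP(cv2.convexHull(ct),6,True)[:,0].astype(float);print(ap.tolist(),np.round(onz(c,ap,.012,T)[:,:2],3).tolist())
E
```

```text
39.15 F [ 0.17  0.04 -0.77] Ftool [0.1  0.14 0.77] Mtool [ 0.051 -0.095 -0.012] p [0.462  0.2871 0.0346]
blue [ 251  224  143   61 6027] [321.97527792 259.03500913] op 0.757156136790913
scene blue [379 150  21  10 111] [392.22522523 152.9009009 ]
scene blue [235 236  13  11  61] [241.26229508 241.26229508]
scene blue [280 262  25  29 394] [292.72081218 277.03553299]
scene blue [332 383  25  24 198] [343.81313131 395.06565657]
expect reel top/bottom px [[292.34341961 280.07577012]] [[292.40516467 281.09482704]]
row [0.011, -0.01, 0.002] [-0.0142, -0.0215, 0.2817] | t 39.3 pos [0.4617 0.2871 0.0347] tiltxy [0.0012 0.0004] F [-0.2 -0.4 -0.2] op 0.754 gf 30.0 yaw 68.01
[  152   101   301   149 23939] [319.12055641 194.04699444]
[[452.0, 248.0], [162.0, 249.0], [152.0, 229.0], [381.0, 101.0]] [[0.534, 0.279], [0.388, 0.337], [0.387, 0.35], [0.524, 0.364]]
```

Call:
send_rows([
  [0,0,0,0,0,0.08,0.7],
  [0,0,0,0,0,0.16,0.7],
  [0,0,0,0,0,0.22,0.7],
  [0,0,0,0,0,0.24,0.7],
  [0,0,0,0,0,0.24,0.7],
  [0,0,0,0,0,0.24,0.7],
])

```text
time_s: 39.85
position: [0.4613, 0.287, 0.0266]
tcp_rot: [[0.374, 0.927, -0.0], [0.927, -0.374, -0.0], [-0.0, -0.0, -1.0]]
force: [0.4, 0.3, -0.4]
opening: 0.752
grasp_force: 30.0
```

```bash
python3 f.py
```

```text
40.05 F [ 0.12 -0.1  -0.87] Ftool [-0.05  0.15  0.87] Mtool [ 0.023 -0.113 -0.012] p [0.4614 0.287  0.0268]
```

Call:
send_rows([
  [0,0,0,0,0,0.025,0.7],
  [0,0,0,0,0,0.025,0.7],
  [0,0,0,0,0,0.025,0.7],
])

```text
time_s: 40.35
position: [0.4615, 0.2871, 0.0261]
tcp_rot: [[0.374, 0.927, 0.0], [0.927, -0.374, 0.0], [0.0, 0.0, -1.0]]
force: [-0.5, 0.3, -0.2]
opening: 0.755
grasp_force: 30.0
```

```bash
python3 f.py
```

```text
40.55 F [ 0.01  0.36 -0.01] Ftool [ 0.34 -0.13  0.01] Mtool [-0.001 -0.131 -0.001] p [0.4615 0.287  0.0261]
```

Call:
send_rows([
  [0,0,0,0,0,0,0.8],
  [0,0,0,0,0,0,0.85],
  [0,0,0,0,0,0,1],
  [0,0,0,0,0,0,1],
  [0,0,0,0,0,0,1],
  [0,0,0,0,0,-0.3,1],
  [0,0,0,0,0,-1.0,1],
  [0,0,0,0,0,-2.0,1],
  [0,0,0,0,0,-3.2,1],
  [0,0,0,0,0,-4.4,1],
  [0,0,0,0,0,-5.4,1],
  [0,0,0,0,0,-6.0,1],
  [0,0,0,0,0,-6.0,1],
  [0,0,0,0,0,-6.0,1],
])

```text
time_s: 41.77
position: [0.4618, 0.2872, 0.2077]
tcp_rot: [[0.374, 0.927, 0.003], [0.927, -0.374, 0.001], [0.002, 0.002, -1.0]]
force: [-1.0, -0.2, -0.0]
opening: 1.0
grasp_force: 0.0
```

Run:
```python
import pickle;from h import *
from rig import read_state,optics
s=read_state();c=optics.capture('wrist');T=Tof(s);print(s['time_s'],s['position'],s['opening'])
h=cv2.cvtColor(c['image'],cv2.COLOR_BGR2HSV);m=((h[...,0]>100)&(h[...,0]<125)&(h[...,1]>120)).astype(np.uint8);m[:,:200]=0;m[:,450:]=0;m[280:]=0
n,l,st,ce=cv2.connectedComponentsWithStats(m);i=1+np.argmax(st[1:,4]);print(st[i],ce[i])
ct=max(cv2.findContours((l==i).astype(np.uint8),0,2)[0],key=cv2.contourArea)[:,0].astype(float);(u,v),rr=cv2.minEnclosingCircle(ct.astype(np.float32))
w=onz(c,ct,.047,T);ww=onz(c,[(u,v)],.047,T);print('center',ww,'extent r',rr)
S=optics.capture('scene');D=optics.capture('side')
for nm,C,b in(('scene',S,(245,235,345,325)),('side',D,(240,230,320,300))):
    q=mask(C['image'],(100,130,50),(124,255,255),b);n,l,st,ce=cv2.connectedComponentsWithStats(q);i=1+np.argmax(st[1:,4]);print(nm,st[i],'exp top/bot',proj(C,[ww[0,0],ww[0,1],.047]),proj(C,[ww[0,0],ww[0,1],.003]))
for nm,C,b,z in(('scene',S,(380,280,470,420),.01),):
    y=mask(C['image'],(20,110,90),(36,255,255),b);print('fork',pts(y).mean(0),onz(C,[pts(y).mean(0)],.01))
```

```text
41.7667 [0.46179487 0.28721054 0.20768254] 1.000169125774705
[ 205    0   96   47 3539] [251.66515965  19.47555807]
center [[0.4785242  0.49003844 0.047     ]] extent r 49.8122444152832
scene [279 264  26  29 471] exp top/bot [[243.40882564 232.52372217]] [[245.20133536 243.79600102]]
side [264 230  23  13 258] exp top/bot [[274.61425872 228.20457143]] [[275.05374641 240.14639891]]
fork [416.09179688 340.37109375] [[ 0.52387411 -0.05538426  0.01      ]]
```

Run:
```python
from h import *
from rig import read_state,optics
s=read_state();c=optics.capture('wrist');T=Tof(s);S=optics.capture('scene')
m=mask(c['image'],(100,120,40),(125,255,255),(240,150,400,300))
n,l,st,ce=cv2.connectedComponentsWithStats(m);i=1+np.argmax(st[1:,4]);print(st[i],'w expected top centre',proj(c,[.4615,.287,.047],T))
a=np.linspace(0,2*np.pi,60)
for z in(.047,.003):
    P=np.c_[.4615+.034*np.cos(a),.287+.034*np.sin(a),np.full(60,z)]
    for nm,C,t in(('wrist',c,T),('scene',S,None)):
        q=proj(C,P,t);print(z,nm,q.min(0).round(),q.max(0).round())
```

```text
[ 287  187   75   77 3485] w expected top centre [[323.02721922 227.47602014]]
0.047 wrist [285. 189.] [362. 264.]
0.047 scene [278. 262.] [305. 282.]
0.003 wrist [289. 184.] [357. 251.]
0.003 scene [279. 274.] [305. 294.]
```

The reel outlines in both views match an upright reel at the tray's centre to within 1–2 px, and the fork with the clip lies well clear of the stand.

```bash
python3 -c "
from rig import bot
print(bot.hand_in())"
```

```text
the job is handed in; nothing more can be done
None
```

Job handed in at about 42 s, no verdict returned: the clip came off on the wedge, pushed home at about 4 N, both lie on the bench well clear of the stand, and the empty reel stands upright in the aluminium tray.

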